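# Unhook the sample canister and open its press-and-twist cap

### The arm

A 7-joint arm with a two-finger parallel gripper is mounted at the origin on the work surface. World frame = base frame: x ahead of the robot, y to its left, z up, the work surface at z = 0. Lengths are in m, angles in rad, forces in N, time in s.
With the tool pointing down it reaches from about 0.4 to 0.875 m from the base axis. Payload 4.4 kg.
Tool frame: the origin (TCP) lies on the centre line of the jaws, within the pads' length; the fingertips stand nose_length ahead of it and the grasp point (between the pads) lies 2 mm behind it (nose_length is the distance from the TCP to the fingertips, in m); z points along the fingers, x is the direction in which the jaws open and shut, and the axes are right-handed (so a half turn about z gives the same grasp; the last joint's range is limited). The gripper opens to 85 mm and grips with 20 to 120 N. Pads are 22 mm wide; open, the fingers measure 114 mm over their backs; the gripper's body (76 mm by 85 mm) begins 54 mm behind the grasp point. The pads swing forward as they close: fully open they stand 13 mm farther back than shut.
Start: joints at [1.126, 0.628, 0.038, 1.517, -0.027, 0.996, -0.02], TCP at [0.24, -0.604, 0.248] pointing down, gripper open.
Joint ranges: [-3.06, 3.06], [-0.37, 2.12], [-1.25, 1.32], [0.18, 2.47], [-1.1, 4.24], [0.23, 1.98], [-2.94, 2.94]. Speed limits (rad/s): [2.57, 2.57, 3.14, 3.14, 3.14, 3.14, 3.14].

### API

Orientations are given as [roll, pitch, yaw] about the fixed x, y, z axes, in that order (R = Rz(yaw) Ry(pitch) Rx(roll)).
In Python, from rig import get_state, grab_frame, get_calibration, finish_job, nose_length gives the robot as it stands. The module is installed in compiled form; this text tells all that it offers.
- The arm moves only by the shell command python3 -m crank 'ROWS' [FORCE]. ROWS is text: rows parted by semicolons, each of 7 numbers parted by spaces: the shift along the tool's x, y, z in cm, then the turn, a rotation vector about the tool's x, y, z in rad, then the closure, from 0 (fully open) to 1 (shut). A call has 1 to 5 rows; each row shifts and turns the pose as measured when the row begins, along the tool's axes as they then stand; what a row does not reach is not made up. A row lasts 1/12 s, in which the tool goes at most 41.7 mm and 7.16 degrees, less where a joint would pass 70% of its speed; a pose out of reach is approached as far as the arm can. A call is refused whole if a number of a shift passes 4.17 or a number of a turn 0.125, either way. A call with a gripper value outside its range is refused whole. The fingers move at their own pace and stop on an object; FORCE is the grip in N (left out, the last holds). Time passes only in rows, so rows that do not move let the fingers close. It gives the time, the measured TCP pose, the force and the opening at its end, in the units of the state.
- get_state(): the state, without advancing time (a new reading comes with each control period).
- grab_frame(name): name is "scene" or "top" or "wrist"; returns the picture (384x512x3 uint8, blue, green, red); there is no depth.
- get_calibration(name): a dict with "mtx" (3x3 intrinsics, pixels), "rvec" (rotation vector, rad) and "tvec" (3), from world to camera coordinates, as OpenCV has them. Camera axes: x right, y down, z forward; pixel columns grow to the right and rows downward; lengths in m; the calibration is good to about 2 mm. A picture is of the moment at which its call begins: read the wrist's pose just before it. get_calibration takes no time and is no camera call; for the wrist camera it gives the pose at the moment of the call.
- finish_job(): hands the job in, once; it reports no verdict.
The state is a dict: "clock": time; "qpos": joint angles; "qvel": joint speeds; "effort": joint torques, N m; "ee_pos": TCP position; "orientation": TCP orientation; "contact_force": force on the tool from outside, world axes, zero at the start; "wrist_torque": the same for the moment, N m; "gripper_width": finger opening in m.
Only numpy, scipy, OpenCV 4.12 (cv2) and the standard library are available. Lean on these libraries where they do the work, as an engineer would, in place of code of your own. Each camera call takes 0.05 s, during which the arm holds its last target.

### The job

Lift the square sample canister up off the rail of its stand, holding it by its body and never by the cap, and stand it upright, fully down, in the yellow holder. Then let go, take the cap by its blue grip, push it down against its spring, turn it anticlockwise until you feel its stop, without forcing it, lift it out and set it standing upright (grip up) on the paper in the steel tray. Set things down rather than dropping them, and leave the amber bottle, the orange tube rack and the tip box where they are.

Things in the scene. Friction and masses are not known exactly. Their poses are not given: they have to be found in the camera images.
- canister: White and steel square canister, 60 x 60 mm, 110 mm tall, 0.3 to 0.5 kg, hanging upright on the stand. Origin: centre of its underside; z up through the mouth, x towards its hanger (and, hanging, along the stand's x). The flat sides at y = +/-30 mm are free for the fingers, which can straddle the narrower cap from above.
- hanger (a point): Lower end of the canister's hanger tongue, 49.5 mm along +x and 67 mm up from its origin. The hanger: a dark arm 30 mm wide, underside 89 mm up, reaching to x = 52 mm, and a 5 mm thick tongue going 22 mm down behind the rail. Raise the canister 30 mm or more, then draw it away along its -x.
- mouth (a point): Centre of the canister's mouth, 110 mm above its origin. Two opposite slots in the collar, marked red at the rim, let the lugs out; they lie within 15 deg of the canister's x axis, differently on each canister, so feel for the stop. A spring follower inside pushes the cap up: about 6 N locked, 12 N at the bottom, where pressing comes to a hard stop (15 N reaches it).
- cap: Blue cap, 52 mm tall, 0.07 to 0.12 kg. Origin: centre of the flat underside of its stem, on which it stands when free; z up. Stem 30 mm diameter, 0 to 24 mm up; disc 48 mm diameter, 24 to 30 mm up; grip bar above it. Locked, the origin is 94 mm above the canister's and its x axis is turned 60 deg clockwise (from above) from the canister's x.
- grip (a point): Centre of the cap's grip bar, 41 mm above the cap's origin. The bar is 40 mm long along the cap's x, 14 mm wide along y, and runs from 30 to 52 mm above the cap's origin.
- lugs (a point): On the cap's axis, level with its two lugs (along +/-x, 8 mm wide, out to 24 mm). Locked they sit behind 6 mm deep catch teeth: press over 6 mm (hard stop at 8 mm), stay pressed down and turn anticlockwise. The first 30 deg pass the teeth; somewhere from 45 to 75 deg the lugs reach the slots and meet a firm stop. They can leave within 8 deg before it. Over 1.5 N m there is forcing it.
- stand: Grey stand fixed to the bench. Origin: at bench level under the front face of its rail; x points away from the canister, whose back touches rail and lower bar, underside 40 mm above the bench. Posts 14 mm square at y = +/-50 mm, x = 5 to 19 mm, 140 mm high; base plate 130 mm wide (y), 12 mm thick, x = -40 to 100 mm.
- rail (a point): Middle of the top of the stand's steel rail, 129 mm above the bench; the rail runs along the stand's y, 100 mm long, 8 mm deep, 12 mm high.
- holder: Yellow holder fixed to the bench: a square pocket 66 x 66 mm inside, 78 x 78 mm outside, walls 36 mm high, with two screwed feet along its x axis. Origin: centre of its underside, sides along its x and y. The canister may stand in it in any of the four quarter turns; it keeps the canister from turning.
- holder_in (a point): Centre of the holder's inner floor, 6 mm above the bench; axes as the holder's.
- tray: Shallow steel tray fixed to the bench, 130 x 130 mm outside, walls 16 mm high and 4 mm thick, inner floor lined with white paper, 4 to 5 mm above the bench. Origin: centre of its underside.
- bottle: Bystander: amber bottle, 60 mm diameter, 150 mm tall, loose. Origin: centre of its underside.
- tube_rack: Bystander: orange tube rack, 80 x 130 mm, 42 mm tall with its tubes, loose. Origin: centre of its underside.
- tip_box: Bystander: blue tip box with a clear lid, 87 x 122 mm, 70 mm tall, loose. Origin: centre of its underside.
There are look-alikes about, which are no part of the job. Leave any pink or purple look-alike of the canister alone. There is more than one size of the holder; the job needs the smaller.

How it is judged:
By the outcome, as a careful person would: the job done as asked, in the order asked, and still so for the second after the job is handed in, with the robot touching nothing.
It also fails if it takes over 72 s, if anything falls off the work surface, if the arm or the gripper's body presses on something with over 40 N, if the wrist force passes 120 N, or if a joint passes its speed limit or range.

## Working session

There is one attempt and no reset: what is moved stays moved. The work goes in short steps, Python scripts to look and compute and a shell command to move; the robot and the scene stay as the last step left them, time stands still between calls to the robot, and variables do not carry over. Pictures are saved under pics/ and viewed, and the job is handed in when it is done.

```bash
mkdir -p pics; ls
python3 - <<'E'
from rig import *
import cv2
s=get_state()
for k,v in s.items(): print(k,v)
print(nose_length if not callable(nose_length) else nose_length())
for n in ["scene","top","wrist"]:
    c=get_calibration(n); print(n,c)
    cv2.imwrite(f"pics/{n}0.png",grab_frame(n))
E
```

```text
pics
clock 0.0
qpos [ 1.12621978  0.62936983  0.0384334   1.51838041 -0.02701969  0.99627866
 -0.01998583]
qvel [-0.00111852  0.00160592 -0.0011347  -0.00059031  0.00102297 -0.00052949
 -0.00091541]
effort [-1.80089861e-03 -5.63397145e+01  1.22512210e+00 -1.93443435e+01
  1.09005219e-02  1.04663594e-02 -7.66364423e-06]
ee_pos [ 0.24017604 -0.60335862  0.24736956]
orientation [ 3.14158746e+00  1.91869161e-03 -1.19200969e+00]
contact_force [-0.79602291 -0.67106858 -0.31825397]
wrist_torque [-0.03030581 -0.00942769 -0.01773644]
gripper_width 0.08520348615183818
0.017
scene {'mtx': array([[434.77103977,   0.        , 247.04908967],
       [  0.        , 434.77103977, 195.62892455],
       [  0.        ,   0.        ,   1.        ]]), 'rvec': array([ 1.38052221,  1.92404752, -1.06203005]), 'tvec': array([ 0.1457036 , -0.15607572,  1.71325984])}
top {'mtx': array([[457.13976566,   0.        , 258.30609933],
       [  0.        , 457.13976566, 191.17502528],
       [  0.        ,   0.        ,   1.        ]]), 'rvec': array([ 2.11219334, -2.14304073,  0.15785073]), 'tvec': array([0.0302002 , 0.48772894, 1.49236666])}
wrist {'mtx': array([[284.2139137 ,   0.        , 256.75481251],
       [  0.        , 284.2139137 , 193.73819627],
       [  0.        ,   0.        ,   1.        ]]), 'rvec': array([-2.37377768,  1.61126173,  0.25885095]), 'tvec': array([-0.64683407, -0.04073114,  0.38003487])}
```

View pics/scene0.png

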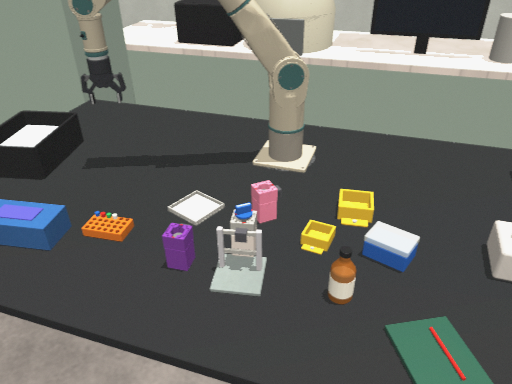

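View pics/top0.png

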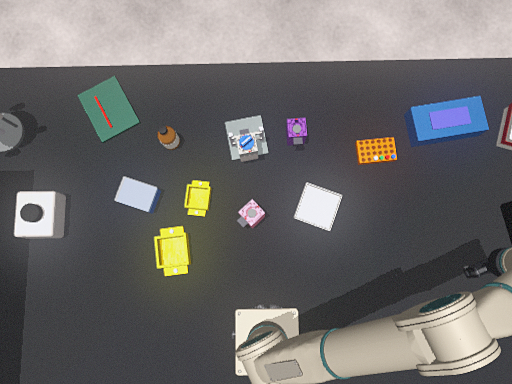

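View pics/wrist0.png

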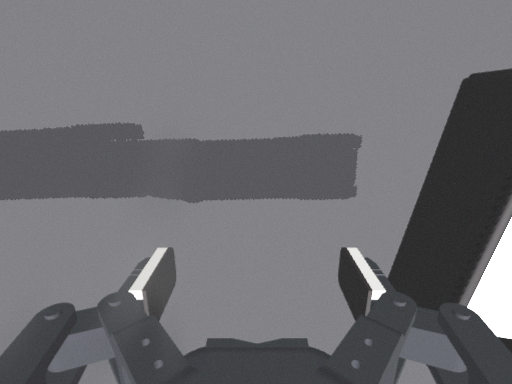

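Top picture: the robot's base is at about (267,340). Canister candidates:
- white canister with the blue cap on the grey stand, (247,140)
- purple look-alike, (297,130)
- pink look-alike, (252,212)

Holder candidates are the small yellow one at (198,198) and the large one at (172,250). The tray is at (318,206). I choose the white canister, the small holder and the tray, and check them in close crops.

Run:
```python
import cv2
t=cv2.imread("pics/top0.png"); s=cv2.imread("pics/scene0.png")
cv2.imwrite("pics/tc1.png",cv2.resize(t[100:200,205:325],None,fx=6,fy=6,interpolation=cv2.INTER_CUBIC))
cv2.imwrite("pics/tc2.png",cv2.resize(t[165:240,165:355],None,fx=4,fy=4,interpolation=cv2.INTER_CUBIC))
cv2.imwrite("pics/sc1.png",cv2.resize(s[180:300,150:350],None,fx=4,fy=4,interpolation=cv2.INTER_CUBIC))
```

```text
(no output)
```

View pics/tc1.png

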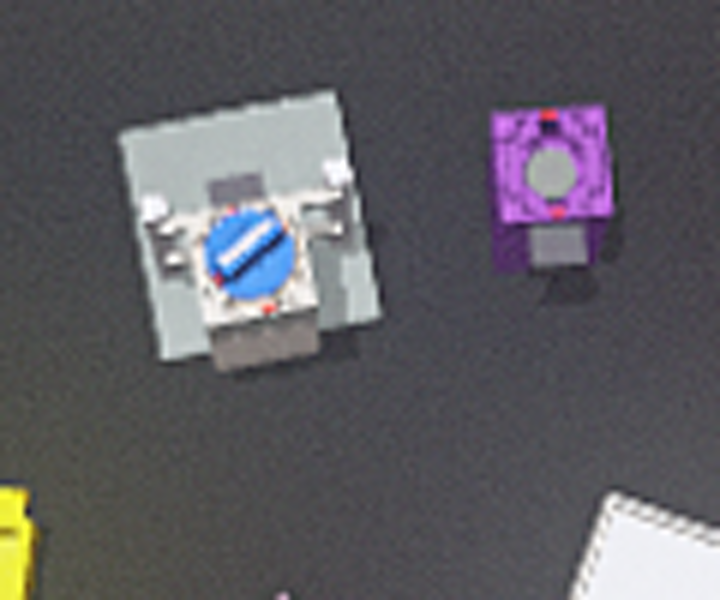

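View pics/tc2.png

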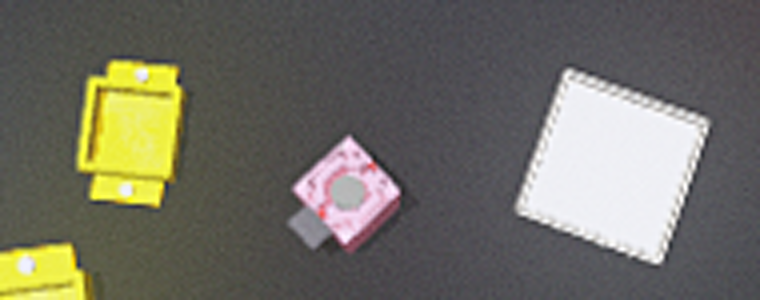

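View pics/sc1.png

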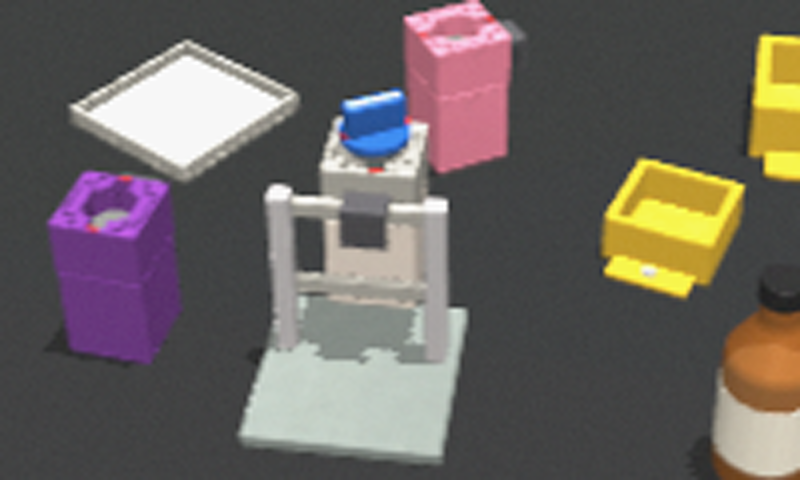

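```bash
cat > h.py <<'E'
import numpy as np, cv2
from rig import *
def unproj(c,px,z):
    R=cv2.Rodrigues(np.array(c["rvec"]))[0]; t=np.array(c["tvec"]).reshape(3)
    C=-R.T@t
    p=cv2.undistortPoints(np.array(px,float).reshape(-1,1,2),c["mtx"],None).reshape(-1,2)
    d=np.c_[p,np.ones(len(p))]@R
    return C+d*((z-C[2])/d[:,2])[:,None]
def proj(c,P):
    return cv2.projectPoints(np.array(P,float).reshape(-1,1,3),np.array(c["rvec"]),np.array(c["tvec"]),c["mtx"],None)[0].reshape(-1,2)
def quad(name,P):
    e=np.roll(P,-1,0)-P
    a=np.degrees(np.arctan2(e[:,1],e[:,0]))
    print(name,"centre",P.mean(0).round(4),"sides mm",(np.linalg.norm(e,axis=1)*1e3).round(1),"angles mod90",(a%90).round(1))
E
python3 - <<'E'
from h import *
c=get_calibration("top")
f=lambda pts,o,s:np.array(pts)/s+np.array(o)-0.0
a=lambda p:f(p,(205,100),6); b=lambda p:f(p,(165,165),4)
quad("cantop",unproj(c,a([(192,212),(300,195),(318,308),(208,325)]),.150))
quad("base",unproj(c,a([(118,130),(335,92),(383,318),(163,362)]),.012))
quad("posts",unproj(c,a([(155,208),(337,172)]),.140))
quad("slots",unproj(c,a([(232,210),(268,308)]),.150))
quad("bar",unproj(c,a([(222,270),(282,232)]),.186))
quad("holder",unproj(c,b([(88,75),(187,87),(175,180),(78,170)]),.036))
quad("screws",unproj(c,b([(140,75),(125,190)]),.006))
quad("tray",unproj(c,b([(567,68),(710,120),(661,265),(515,212)]),.016))
print(unproj(c,[(252,212),(247,140)],.15))
E
```

```text
cantop centre [0.6241 0.0539 0.15  ] sides mm [57.9 62.4 58.5 62.2] angles mod90 [8.2 8.1 8.  7.5]
base centre [0.6834 0.0619 0.012 ] sides mm [128.9 138.9 129.4 142. ] angles mod90 [ 9.3 10.7 10.6 10.5]
posts centre [0.6654 0.0584 0.14  ] sides mm [99.1 99.1] angles mod90 [10.5 10.5]
slots centre [0.6247 0.0563 0.15  ] sides mm [56.8 56.8] angles mod90 [19. 19.]
bar centre [0.6189 0.0537 0.186 ] sides mm [36.8 36.8] angles mod90 [32.3 32.3]
holder centre [0.4724 0.2264 0.036 ] sides mm [84.7 79.5 82.1 81.2] angles mod90 [82.1 82.9 83.2 84.8]
screws centre [0.4733 0.2304 0.006 ] sides mm [100.2 100.2] angles mod90 [83.1 83.1]
tray centre [ 0.4367 -0.1786  0.016 ] sides mm [128.5 130.6 129.5 131.5] angles mod90 [68.6 69.3 69.  68.8]
[[0.4050149  0.04171682 0.15      ]
 [0.63495029 0.05510726 0.15      ]]
```

Stand yaw is about 10° (base, posts and canister agree). The canister's centre is near (0.624, 0.052), the holder near (0.472, 0.227) with yaw about -7° mod 90, and the tray near (0.437, -0.179). Measured sizes match those given.

```bash
cat >> h.py <<'E'
from scipy.spatial.transform import Rotation as Ro
def go(x,y,z,yawdeg,s=None):
    """remaining shift (cm, tool axes) and turn rotvec (tool axes, rad)"""
    s=s or get_state(); R=Ro.from_euler('xyz',s["orientation"])
    T=Ro.from_euler('xyz',[np.pi,0,np.radians(yawdeg)])
    d=R.inv().apply(np.array([x,y,z])-s["ee_pos"])*100
    rv=(R.inv()*T).as_rotvec()
    print("t",round(s["clock"],2),"pos",np.round(s["ee_pos"],4),"yaw",round(np.degrees(s["orientation"][2]),1),"F",np.round(s["contact_force"],1),"M",np.round(s["wrist_torque"],2),"w",round(s["gripper_width"],4))
    print("shift cm",d.round(2),"rot",rv.round(3))
def shot(n,f):
    c=get_calibration(n); im=grab_frame(n); cv2.imwrite("pics/"+f,im); np.savez("pics/"+f+".npz",**c); return c,im
def cal(f):
    return dict(np.load("pics/"+f+".npz"))
E
python3 -m crank '0 0 0 0 0 0.1 0;-2.8 -2 -0.5 0 0 0.1 0;-2.9 -2.4 -0.5 0 0 0 0;-2.9 -2.4 -0.5 0 0 0 0;-2.9 -2.4 -0.5 0 0 0 0'
python3 -m crank '-2.9 -2.4 -0.5 0 0 0 0;-2.9 -2.4 -0.5 0 0 0 0;-2.9 -2.4 -0.5 0 0 0 0;-2.9 -2.4 -0.5 0 0 0 0;-2.9 -2.4 -0.5 0 0 0 0'
python3 -c "
from h import *
go(.58,.045,.30,-80)"
```

```text
clock: 0.57
ee_pos: [0.301, -0.4766, 0.2636]
orientation: [3.133, 0.001, -1.42]
contact_force: [1.0, 0.9, 0.2]
gripper_width: 0.0854
clock: 0.98
ee_pos: [0.4, -0.3065, 0.288]
orientation: [3.132, 0.003, -1.422]
contact_force: [0.7, 0.0, 0.2]
gripper_width: 0.0855
t 0.98 pos [ 0.4    -0.3065  0.288 ] yaw -81.5 F [0.7 0.  0.2] M [-0.01 -0.04  0.06] w 0.0855
shift cm [-32.1  -22.99  -1.32] rot [ 0.01   0.003 -0.026]
```

```bash
python3 -m crank '-3.2 -2.3 -0.2 0 0 0 0;-3.2 -2.3 -0.2 0 0 0 0;-3.2 -2.3 -0.2 0 0 0 0;-3.2 -2.3 -0.2 0 0 0 0;-3.2 -2.3 -0.2 0 0 0 0'
python3 -m crank '-3.2 -2.3 -0.1 0 0 0 0;-3.2 -2.3 -0.1 0 0 0 0;-3.2 -2.3 -0.1 0 0 0 0;-2.0 -1.3 -0.1 0 0 -0.01 0;-0.5 -0.5 0 0 0 -0.01 0'
python3 -c "
from h import *
go(.58,.045,.30,-80)
shot('wrist','w1.png')"
```

```text
clock: 1.4
ee_pos: [0.4932, -0.1226, 0.2986]
orientation: [3.133, 0.002, -1.424]
contact_force: [0.2, -0.9, -0.6]
gripper_width: 0.0851
clock: 1.82
ee_pos: [0.5652, 0.0267, 0.3021]
orientation: [3.136, 0.006, -1.392]
contact_force: [0.6, 0.6, -0.3]
gripper_width: 0.0854
t 1.82 pos [0.5652 0.0267 0.3021] yaw -79.7 F [ 0.6  0.6 -0.3] M [-0.05 -0.01 -0.03] w 0.0854
shift cm [-1.53 -1.78  0.21] rot [0.006 0.006 0.005]
```

View pics/w1.png

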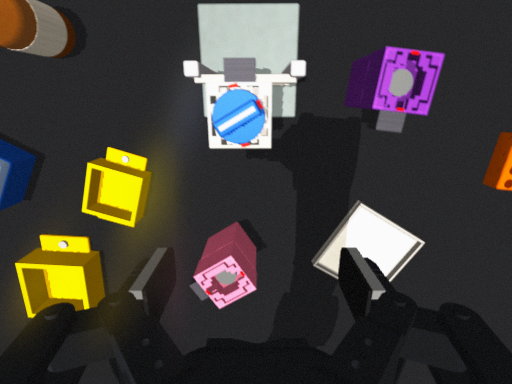

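The wrist view shows the canister (240,115), the small holder (117,187), the tray (368,245), pink at (225,280) and purple at (405,80). I enlarge it to measure.

Run:
```python
import cv2
t=cv2.imread("pics/w1.png")
a=cv2.resize(t[40:160,175:315],None,fx=5,fy=5,interpolation=cv2.INTER_CUBIC)
cv2.imwrite("pics/w1a.png",a)
b=cv2.resize(t[140:235,70:165],None,fx=6,fy=6,interpolation=cv2.INTER_CUBIC)
cv2.imwrite("pics/w1b.png",b)
```

```text
(no output)
```

View pics/w1a.png

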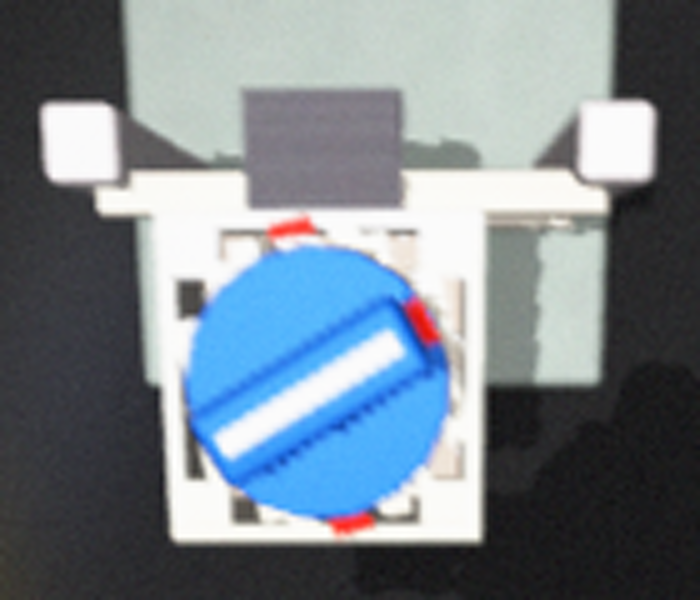

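View pics/w1b.png

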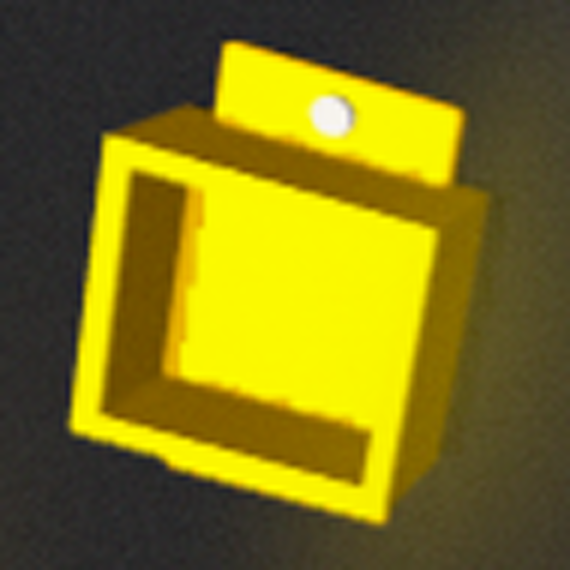

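Run:
```python
from h import *
c=cal("w1.png")
a=lambda p:np.array(p)/5+np.array((175,40)); b=lambda p:np.array(p)/6+np.array((70,140))
P=unproj(c,a([(155,213),(487,210),(484,543),(172,543)]),.150); quad("can",P); print(P)
P=unproj(c,a([(80,142),(617,140)]),.140);quad("posts",P); print(P.round(4))
P=unproj(c,a([(97,213),(608,213)]),.129);quad("railfront",P); print(P.round(4))
quad("slots",unproj(c,a([(290,229),(352,523)]),.150))
P=unproj(c,a([(222,445),(397,345)]),.186);quad("bar",P)
quad("holder",unproj(c,b([(105,135),(438,230),(386,523),(70,432)]),.036))
quad("tray",unproj(c,[(360,203),(424,242),(375,305),(313,263)],.016))
```

```text
can centre [0.6242 0.0566 0.15  ] sides mm [60.4 60.6 61.  60.2] angles mod90 [10.7 10.7 10.3 10.1]
[[0.64829724 0.09171596 0.15      ]
 [0.65949663 0.03233996 0.15      ]
 [0.59995415 0.02112953 0.15      ]
 [0.58907888 0.08112692 0.15      ]]
posts centre [0.6672 0.0597 0.14  ] sides mm [99.8 99.8] angles mod90 [10.4 10.4]
[[0.6583 0.1087 0.14  ]
 [0.6762 0.0106 0.14  ]]
railfront centre [0.6555 0.0574 0.129 ] sides mm [100. 100.] angles mod90 [10.2 10.2]
[[0.6467 0.1067 0.129 ]
 [0.6644 0.0082 0.129 ]]
slots centre [0.6246 0.0571 0.15  ] sides mm [54.5 54.5] angles mod90 [21.5 21.5]
bar centre [0.6242 0.057  0.186 ] sides mm [33.2 33.2] angles mod90 [38.9 38.9]
holder centre [0.4729 0.2289 0.036 ] sides mm [78.7 80.  79.2 78.4] angles mod90 [83.3 83.6 82.1 83.2]
tray centre [ 0.4359 -0.1778  0.016 ] sides mm [129.1 138.4 141.3 124.8] angles mod90 [69.1 73.4 63.8 68.5]
```

```bash
python3 -c "
from h import *
go(.6243,.0565,.22,-79.6)"
```

```text
t 1.87 pos [0.5655 0.0268 0.3019] yaw -79.7 F [ 1.2  2.4 -0.2] M [ 0.07 -0.07 -0.06] w 0.0855
shift cm [-1.81 -6.36  8.17] rot [ 0.006  0.007 -0.001]
```

```bash
python3 -m crank '-0.7 -2.4 1 0.003 0.003 0 0;-0.7 -2.4 1 0.003 0.003 0 0;-0.4 -1.4 1 0 0 0 0;0 -0.2 2 0 0 0 0;0 0 2 0 0 0 0'
python3 -c "
from h import *
go(.6243,.0565,.134,-79.6)
shot('wrist','w2.png')"
```

```text
clock: 2.28
ee_pos: [0.6282, 0.0477, 0.2331]
orientation: [-3.136, -0.007, -1.398]
contact_force: [-0.5, -0.5, -0.2]
gripper_width: 0.0858
t 2.28 pos [0.6282 0.0477 0.2331] yaw -80.1 F [-0.5 -0.5 -0.2] M [-0.    0.02  0.05] w 0.0858
shift cm [-1.    0.28  9.9 ] rot [-0.005 -0.007 -0.008]
```

View pics/w2.png

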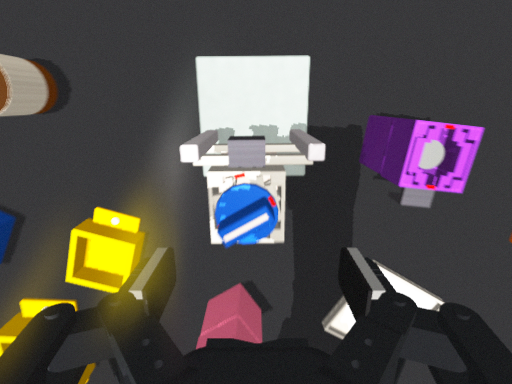

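```bash
python3 -m crank '-1 0.3 0 -0.005 -0.007 0 0;0 0 0.5 0 0 0 0;0 0 0 0 0 0 0'
python3 -c "
from h import *
go(.6243,.0565,.134,-79.6)"
```

```text
clock: 2.58
ee_pos: [0.6183, 0.0516, 0.2227]
orientation: [3.129, -0.001, -1.404]
contact_force: [-0.3, -0.4, 0.2]
gripper_width: 0.0855
t 2.58 pos [0.6183 0.0516 0.2227] yaw -80.5 F [-0.3 -0.4  0.2] M [-0.03 -0.01  0.02] w 0.0855
shift cm [-0.4  -0.79  8.86] rot [ 0.013 -0.001 -0.015]
```

```bash
python3 -m crank '-0.4 -0.7 0 0.012 0 -0.01 0;0 0 0 0 0 0 0'
python3 -c "
from h import *
go(.6243,.0565,.134,-79.6)"
```

```text
clock: 2.75
ee_pos: [0.6253, 0.0561, 0.2244]
orientation: [-3.139, -0.002, -1.394]
contact_force: [1.5, 0.2, 0.6]
gripper_width: 0.0854
t 2.75 pos [0.6253 0.0561 0.2244] yaw -79.9 F [1.5 0.2 0.6] M [-0.02 -0.01  0.01] w 0.0854
shift cm [-0.08  0.11  9.04] rot [-0.002 -0.002 -0.005]
```

```bash
python3 -m crank '-0.1 0.1 2 0 0 -0.004 0;0 0 2 0 0 0 0;0 0 1.5 0 0 0 0;0 0 0 0 0 0 0'
python3 -c "
from h import *
go(.6243,.0565,.134,-79.6)"
```

```text
clock: 3.08
ee_pos: [0.6288, 0.0573, 0.1737]
orientation: [-3.127, -0.003, -1.389]
contact_force: [-1.1, 0.4, -0.6]
gripper_width: 0.0853
t 3.08 pos [0.6288 0.0573 0.1737] yaw -79.6 F [-1.1  0.4 -0.6] M [ 0.01  0.05 -0.01] w 0.0853
shift cm [-0.01  0.51  3.96] rot [-0.015 -0.003 -0.   ]
```

```bash
python3 -m crank '0 0.55 1.2 -0.012 -0.002 0 0;0 0.15 1.4 -0.004 0 0 0;0 0.1 0.9 -0.003 0 0 0;0 0 0 0 0 0 0'
python3 -c "
from h import *
go(.6243,.0565,.134,-79.6)
shot('wrist','w3.png');shot('scene','s3.png')"
```

```text
clock: 3.42
ee_pos: [0.6226, 0.0559, 0.139]
orientation: [3.141, -0.001, -1.389]
contact_force: [0.2, 0.3, -0.7]
gripper_width: 0.0857
t 3.42 pos [0.6226 0.0559 0.139 ] yaw -79.6 F [ 0.2  0.3 -0.7] M [-0.06  0.04  0.04] w 0.0857
shift cm [-0.03 -0.18  0.5 ] rot [ 0.    -0.001  0.   ]
```

View pics/w3.png

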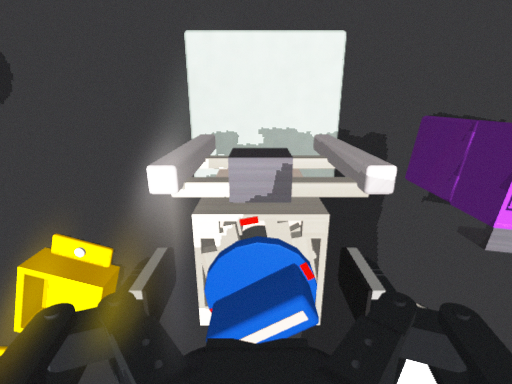

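```bash
python3 -m crank '0 -0.15 0.4 0 0 0 0;0 0 0 0 0 0 0.3;0 0 0 0 0 0 0.5;0 0 0 0 0 0 0.7;0 0 0 0 0 0 0.7' 50
python3 -m crank '0 0 0 0 0 0 0.7;0 0 0 0 0 0 0.7' 60
python3 -c "
from h import *
go(.6243,.0565,.134,-79.6)"
```

```text
clock: 3.93
ee_pos: [0.6267, 0.056, 0.138]
orientation: [-3.136, -0.002, -1.39]
contact_force: [0.5, 0.2, -4.7]
gripper_width: 0.0593
clock: 4.1
ee_pos: [0.6267, 0.056, 0.1381]
orientation: [-3.136, -0.002, -1.39]
contact_force: [0.5, -0.2, -1.0]
gripper_width: 0.0592
t 4.1 pos [0.6267 0.056  0.1381] yaw -79.6 F [ 0.5 -0.2 -1. ] M [-0.01  0.04  0.05] w 0.0592
shift cm [-0.1   0.22  0.41] rot [-0.006 -0.002 -0.   ]
```

```bash
python3 -m crank '0 0 -0.6 0 0 0 0.8;0 0 -1 0 0 0 0.8;0 0 -1 0 0 0 0.8;0 0 -1 0 0 0 0.8' 70
python3 -c "
from h import *
go(.6243,.0565,.185,-79.6)"
```

```text
clock: 4.43
ee_pos: [0.6223, 0.056, 0.1721]
orientation: [3.136, -0.001, -1.389]
contact_force: [0.2, -0.2, -5.8]
gripper_width: 0.0586
t 4.43 pos [0.6223 0.056  0.1721] yaw -79.6 F [ 0.2 -0.2 -5.8] M [ 0.03 -0.02 -0.01] w 0.0586
shift cm [-0.01 -0.2  -1.29] rot [ 0.005 -0.001  0.   ]
```

```bash
python3 -m crank '0 -0.2 -1.2 0.005 0 0 0.8;0 -0.1 -1.2 0 0 0 0.8;0 -0.1 -0.5 0 0 0 0.8;0 0 0 0 0 0 0.8'
python3 -c "
from h import *
go(.4729,.2285,.21,-96.9)
shot('wrist','w4.png');shot('scene','s4.png')"
```

```text
clock: 4.77
ee_pos: [0.6269, 0.0569, 0.2075]
orientation: [-3.139, -0.001, -1.389]
contact_force: [-1.8, -0.2, -6.8]
gripper_width: 0.0589
t 4.77 pos [0.6269 0.0569 0.2075] yaw -79.6 F [-1.8 -0.2 -6.8] M [-0.12  0.39  0.01] w 0.0589
shift cm [-19.66  12.05  -0.3 ] rot [-0.003 -0.     0.302]
```

View pics/s4.png

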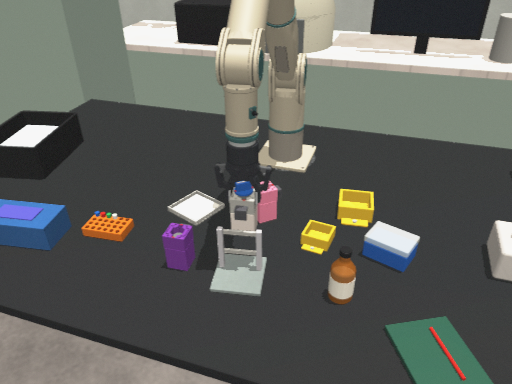

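View pics/w4.png

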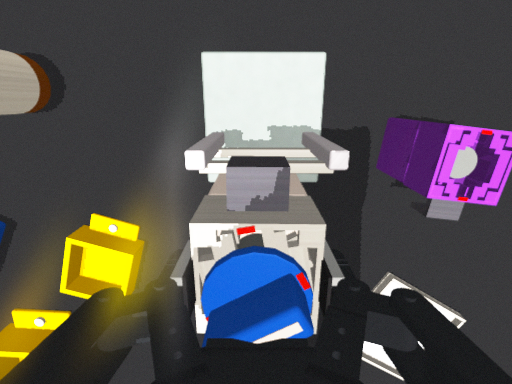

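```bash
python3 -m crank '0 1.2 -0.5 0 0 0 0.8;0 2 -0.6 0 0 0 0.8;0 2 -0.6 0 0 0 0.8;-2 1.5 -0.5 0 0 0.05 0.8;-2.5 1.5 -0.4 0 0 0.1 0.8'
python3 -m crank '-2.8 1.2 0 0 0 0.1 0.8;-2.8 1 0 0 0 0.05 0.8;-2.8 0.8 0 0 0 0 0.8;-2.5 0.8 0 0 0 0 0.8;-0.5 0 0 0 0 0 0.8'
python3 -c "
from h import *
go(.4729,.2285,.21,-96.9)"
```

```text
clock: 5.28
ee_pos: [0.5399, 0.0806, 0.2289]
orientation: [-3.136, -0.005, -1.553]
contact_force: [0.2, 2.0, -6.3]
gripper_width: 0.0589
clock: 5.7
ee_pos: [0.5058, 0.2038, 0.2275]
orientation: [-3.139, -0.002, -1.716]
contact_force: [-0.4, 1.9, -6.9]
gripper_width: 0.0589
t 5.7 pos [0.5058 0.2038 0.2275] yaw -98.3 F [-0.4  1.9 -6.9] M [ 0.19  0.05 -0.  ] w 0.0589
shift cm [-1.97  3.62  1.74] rot [-0.002 -0.002 -0.025]
```

```bash
python3 -m crank '-1 1.9 0 -0.002 -0.002 -0.015 0.8;-0.9 1.5 0 0 0 -0.01 0.8;0 0 0 0 0 0 0.8'
python3 - <<'E'
from h import *
c=cal("w4.png"); P=unproj(c,[(191,222),(324,220)],.2195); print(P, np.linalg.norm(P[0]-P[1])); m=P.mean(0)
print("centre est",m-0.03*np.array([np.cos(np.radians(10.4)),np.sin(np.radians(10.4)),0]))
go(.4753,.2282,.21,-96.9)
shot('wrist','w5.png');shot('top','t5.png')
E
```

```text
clock: 5.95
ee_pos: [0.4737, 0.2322, 0.2262]
orientation: [-3.14, 0.002, -1.685]
contact_force: [-0.1, -0.3, -6.9]
gripper_width: 0.0586
[[0.64935301 0.09225773 0.2195    ]
 [0.66064934 0.03558012 0.2195    ]] 0.05779238131840873
centre est [0.62549403 0.05850335 0.2195    ]
t 5.95 pos [0.4737 0.2322 0.2262] yaw -96.5 F [-0.1 -0.3 -6.9] M [ 0.03  0.06 -0.04] w 0.0586
shift cm [ 0.38 -0.2   1.62] rot [-0.001  0.002  0.007]
```

View pics/w5.png

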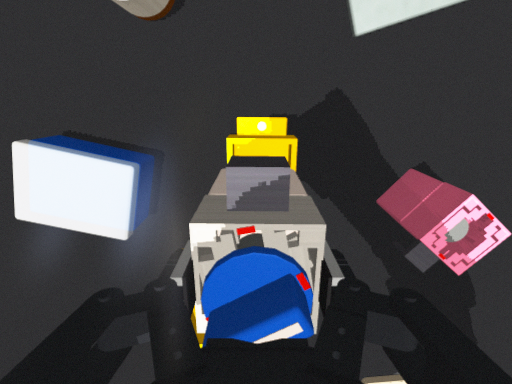

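Run:
```python
import cv2
t=cv2.imread("pics/w5.png")
cv2.imwrite("pics/w5a.png",cv2.resize(t[105:365,175:345],None,fx=2.3,fy=2.3,interpolation=cv2.INTER_CUBIC))
cv2.imwrite("pics/w5b.png",cv2.resize(t[105:185,205:315],None,fx=7,fy=7,interpolation=cv2.INTER_CUBIC))
```

```text
(no output)
```

View pics/w5a.png

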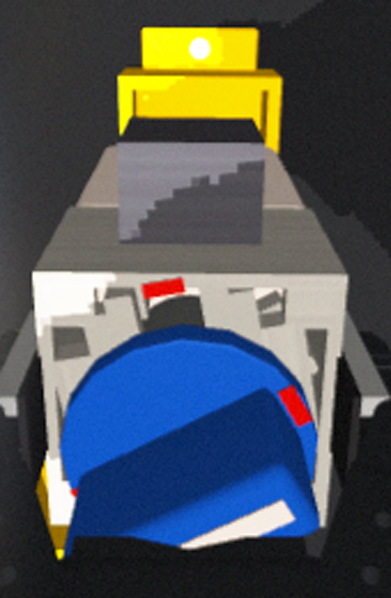

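View pics/w5b.png

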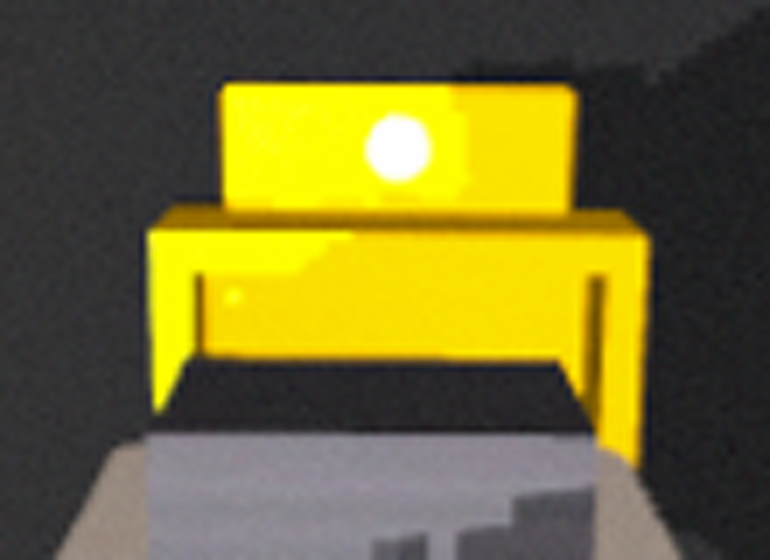

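View pics/t5.png

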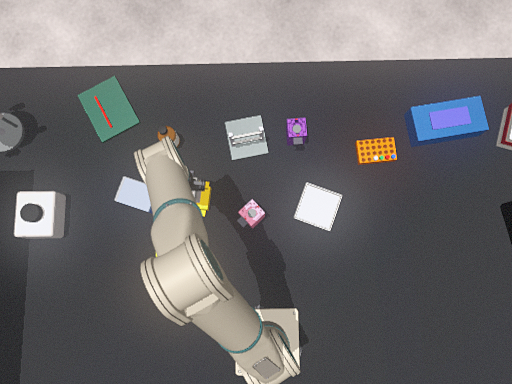

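Run:
```python
from h import *
c=cal("w5.png"); tcp=np.array([.4737,.2322,0]); 
R=Ro.from_euler('xyz',[np.pi,0,-1.685])
for n,px,z in [("holderback",[(226.1,137.9),(297.9,138.9)],.036),("screw",[(261.9,126.1)],.008),("canback",[(189.3,223.3),(326.7,223.3)],.2382),("FL",[(201,346)],.036)]:
    P=unproj(c,px,z); L=R.inv().apply(P-tcp)*1000
    print(n,"tool mm",L.round(1), "mean",L.mean(0).round(1))
    if len(P)>1: e=P[1]-P[0]; print(np.linalg.norm(e)*1e3,np.degrees(np.arctan2(e[1],e[0])))
```

```text
holderback tool mm [[-35.7 -39.4 -36. ]
 [ 43.2 -38.3 -36. ]] mean [  3.8 -38.9 -36. ]
78.91559928616549 -97.33984529742156
screw tool mm [[  4.  -49.8  -8. ]] mean [  4.  -49.8  -8. ]
canback tool mm [[ -30.9  -27.3 -238.2]
 [  28.9  -27.3 -238.2]] mean [  -1.   -27.3 -238.2]
59.80018020136155 -96.51033339294412
FL tool mm [[-81.1 252.1 -36. ]] mean [-81.1 252.1 -36. ]
```

```bash
python3 -m crank '0.4 -0.2 1 0 0.002 0.01 0.8;0 0 2 0 0 0 0.8;0 0 2 0 0 0 0.8;0 0 1.5 0 0 0 0.8;0 0 0 0 0 0 0.8'
python3 -c "
from h import *
go(.4756,.2276,.150,-97.1)"
```

```text
clock: 6.47
ee_pos: [0.4849, 0.2195, 0.1581]
orientation: [-3.129, -0.001, -1.709]
contact_force: [-0.3, 0.2, -6.5]
gripper_width: 0.059
t 6.47 pos [0.4849 0.2195 0.1581] yaw -97.9 F [-0.3  0.2 -6.5] M [-0.04  0.16 -0.  ] w 0.059
shift cm [-0.68  1.04  0.8 ] rot [-0.013 -0.001 -0.014]
```

```bash
python3 -m crank '-0.65 1 0.4 -0.013 -0.001 -0.012 0.8;0 0 0 0 0 0 0.8;0 0 0 0 0 0 0.8'
python3 -c "
from h import *
go(.4756,.2276,.150,-97.1)"
```

```text
clock: 6.72
ee_pos: [0.4771, 0.2249, 0.153]
orientation: [3.141, -0.002, -1.701]
contact_force: [0.7, -1.2, -6.1]
gripper_width: 0.0588
t 6.72 pos [0.4771 0.2249 0.153 ] yaw -97.5 F [ 0.7 -1.2 -6.1] M [-0.02 -0.05  0.02] w 0.0588
shift cm [-0.25  0.18  0.3 ] rot [ 0.001 -0.002 -0.006]
```

```bash
python3 -m crank '-0.25 0.18 0.2 0 -0.002 -0.006 0.8;0 0 0 0 0 0 0.8;0 0 0 0 0 0 0.8'
python3 -c "
from h import *
go(.4756,.2276,.150,-97.1); shot('wrist','w6.png');shot('scene','s6.png')
t=cv2.imread('pics/s6.png'); cv2.imwrite('pics/s6a.png',cv2.resize(t[170:280,260:380],None,fx=6,fy=5,interpolation=cv2.INTER_CUBIC))"
```

```text
clock: 6.97
ee_pos: [0.4768, 0.2286, 0.1526]
orientation: [-3.139, 0.002, -1.694]
contact_force: [0.1, -0.7, -5.5]
gripper_width: 0.0584
t 6.97 pos [0.4768 0.2286 0.1526] yaw -97.1 F [ 0.1 -0.7 -5.5] M [-0.05 -0.05 -0.02] w 0.0584
shift cm [0.11 0.1  0.26] rot [-0.002  0.002  0.   ]
```

View pics/w6.png

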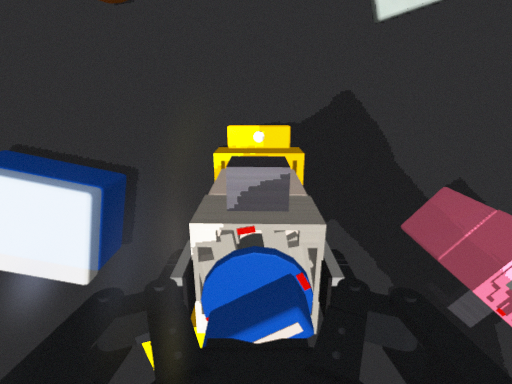

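View pics/s6a.png

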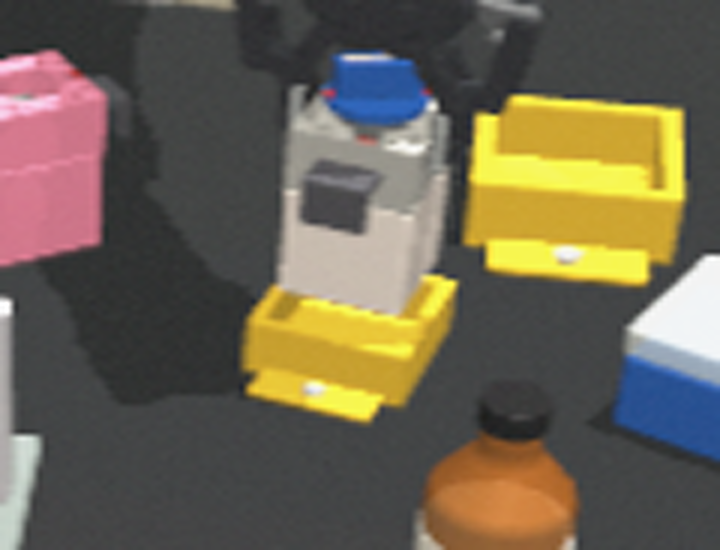

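Run:
```python
from h import *
t=cv2.imread('pics/w6.png'); cv2.imwrite('pics/w6b.png',cv2.resize(t[115:235,180:340],None,fx=5,fy=5,interpolation=cv2.INTER_CUBIC))
```

```text
(no output)
```

View pics/w6b.png

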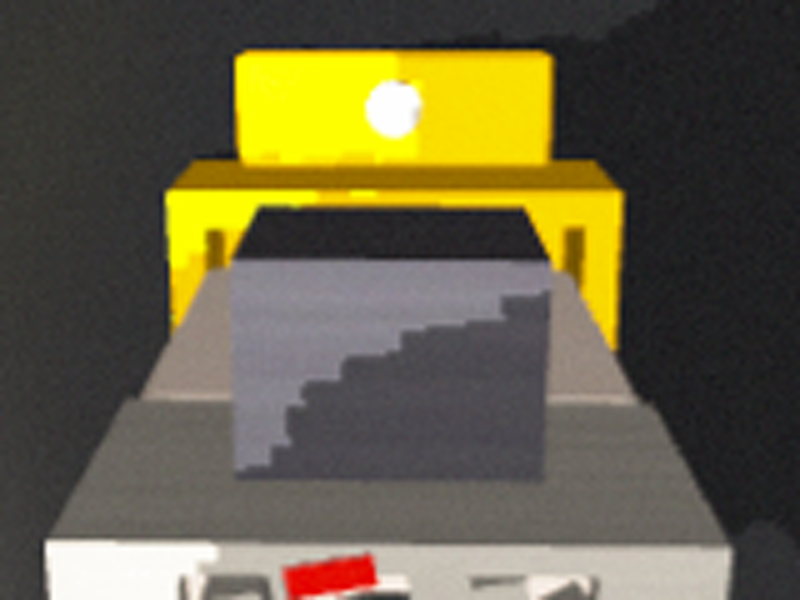

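Run:
```python
from h import *
c=cal("w6.png"); tcp=np.array([.4768,.2286,0]); 
R=Ro.from_euler('xyz',[np.pi,0,-1.694])
a=lambda p:np.array(p)/5+np.array((180,115))
for n,px,z in [("holderback",a([(166,190),(625,190)]),.036),("screw",a([(394,108)]),.008),("canback",a([(45,541),(731,546)]),.1646)]:
    P=unproj(c,px,z); L=R.inv().apply(P-tcp)*1000
    print(n,"tool mm",L.round(1), "mean",L.mean(0).round(1))
    if len(P)>1: e=P[1]-P[0]; print(np.linalg.norm(e)*1e3,np.degrees(np.arctan2(e[1],e[0])))
```

```text
holderback tool mm [[-39.1 -35.7 -36. ]
 [ 39.5 -35.6 -36. ]] mean [  0.2 -35.7 -36. ]
78.62850087928823 -97.10748094703399
screw tool mm [[  0.1 -46.3  -8. ]] mean [  0.1 -46.3  -8. ]
canback tool mm [[ -31.   -27.3 -164.6]
 [  28.8  -26.8 -164.6]] mean [  -1.1  -27.1 -164.6]
59.76634311609757 -97.52718080919514
```

```bash
python3 -m crank '0.11 0.07 0.6 -0.002 0.001 0 0.8;0 0.05 0.6 -0.003 0 0 0.8;0 0 0 0 0 0 0.8'
python3 -c "
from h import *
go(.476,.2276,.135,-97.1)"
```

```text
clock: 7.32
ee_pos: [0.4758, 0.2279, 0.1404]
orientation: [3.14, 0.002, -1.694]
contact_force: [-0.7, -0.6, -7.1]
gripper_width: 0.0586
t 7.32 pos [0.4758 0.2279 0.1404] yaw -97.1 F [-0.7 -0.6 -7.1] M [-0.06  0.01 -0.05] w 0.0586
shift cm [ 0.03 -0.02  0.54] rot [0.002 0.002 0.001]
```

```bash
python3 -m crank '0.02 0.03 0.5 0 0.001 0 0.8;0 0.05 0.5 -0.003 0 0 0.8;0 0 0 0 0 0 0.8'
python3 -c "
from h import *
go(.476,.2276,.110,-97.1)"
python3 -m crank '0 0.05 0.5 -0.002 0 0 0.8;0 0.05 0.5 -0.002 0 0 0.8;0 0 0 0 0 0 0.8'
python3 -c "
from h import *
go(.476,.2276,.110,-97.1)"
```

```text
clock: 7.57
ee_pos: [0.4748, 0.2276, 0.1289]
orientation: [3.136, 0.001, -1.694]
contact_force: [0.1, -0.3, -6.5]
gripper_width: 0.059
t 7.57 pos [0.4748 0.2276 0.1289] yaw -97.1 F [ 0.1 -0.3 -6.5] M [-0.01  0.03 -0.  ] w 0.059
shift cm [-0.02 -0.13  1.89] rot [0.006 0.001 0.   ]
clock: 7.82
ee_pos: [0.4743, 0.2278, 0.1176]
orientation: [3.133, 0.001, -1.694]
contact_force: [0.7, -0.5, -6.8]
gripper_width: 0.059
t 7.82 pos [0.4743 0.2278 0.1176] yaw -97.1 F [ 0.7 -0.5 -6.8] M [ 0.01 -0.21 -0.05] w 0.059
shift cm [ 0.   -0.18  0.76] rot [0.009 0.001 0.   ]
```

```bash
python3 -m crank '0 -0.15 0.3 0.007 0 0 0.8;0 0 0.3 0 0 0 0.8;0 0 0 0 0 0 0.8'
python3 -c "
from h import *
go(.476,.2276,.104,-97.1)"
python3 -m crank '0 0 0.25 0 0 0 0.8;0 0 0.25 0 0 0 0.8;0 0 0 0 0 0 0.8'
python3 -c "
from h import *
go(.476,.2276,.104,-97.1)"
```

```text
clock: 8.07
ee_pos: [0.4758, 0.2276, 0.1107]
orientation: [3.14, 0.001, -1.695]
contact_force: [0.4, 0.0, -6.8]
gripper_width: 0.0588
t 8.07 pos [0.4758 0.2276 0.1107] yaw -97.1 F [ 0.4  0.  -6.8] M [ 0.01  0.01 -0.  ] w 0.0588
shift cm [-0.01 -0.02  0.67] rot [0.002 0.001 0.   ]
clock: 8.32
ee_pos: [0.4756, 0.2277, 0.1052]
orientation: [3.14, 0.001, -1.694]
contact_force: [-0.4, -0.1, -6.5]
gripper_width: 0.0591
t 8.32 pos [0.4756 0.2277 0.1052] yaw -97.1 F [-0.4 -0.1 -6.5] M [-0.01 -0.04 -0.  ] w 0.0591
shift cm [ 0.   -0.04  0.12] rot [0.002 0.001 0.   ]
```

```bash
python3 -m crank '0 0 0.25 0 0 0 0.8;0 0 0.15 0 0 0 0.8;0 0 0 0 0 0 0.8'
python3 -c "
from h import *
go(.476,.2276,.104,-97.1)"
```

```text
clock: 8.57
ee_pos: [0.4759, 0.2278, 0.105]
orientation: [3.141, 0.002, -1.695]
contact_force: [-0.6, 0.6, -6.5]
gripper_width: 0.0589
t 8.57 pos [0.4759 0.2278 0.105 ] yaw -97.1 F [-0.6  0.6 -6.5] M [ 0.   -0.04 -0.03] w 0.0589
shift cm [ 0.02 -0.01  0.1 ] rot [ 0.001  0.002 -0.   ]
```

```bash
python3 -m crank '0 0 0.3 0 0 0 0.8;0 0 0.3 0 0 0 0.8;0 0 0 0 0 0 0.8'
python3 -c "
from h import *
go(.476,.2276,.104,-97.1);shot('scene','s7.png')
t=cv2.imread('pics/s7.png'); cv2.imwrite('pics/s7a.png',cv2.resize(t[170:280,260:380],None,fx=6,fy=5,interpolation=cv2.INTER_CUBIC))"
```

```text
clock: 8.82
ee_pos: [0.4767, 0.2281, 0.1054]
orientation: [-3.14, 0.004, -1.695]
contact_force: [-0.1, -0.1, -6.9]
gripper_width: 0.0589
t 8.82 pos [0.4767 0.2281 0.1054] yaw -97.1 F [-0.1 -0.1 -6.9] M [ 0.01 -0.05  0.02] w 0.0589
shift cm [0.06 0.07 0.14] rot [-0.002  0.004 -0.   ]
```

View pics/s7a.png

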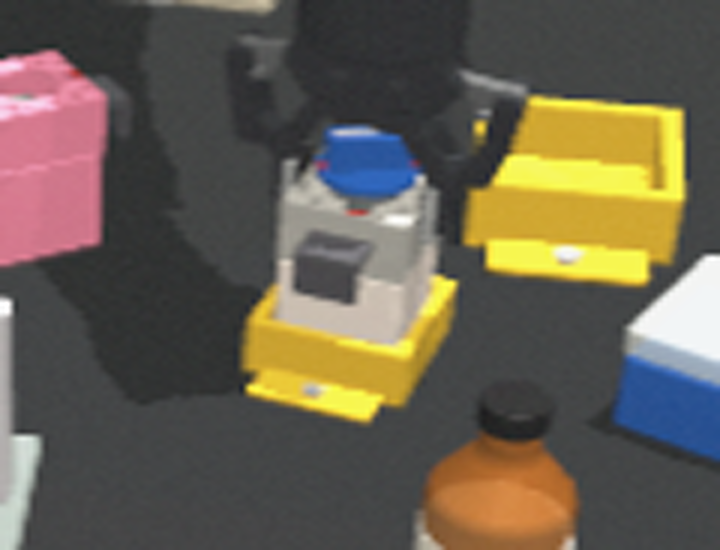

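```bash
python3 -m crank '-0.05 0 0.3 0 -0.003 0 0.8'
python3 -m crank '0 0 0.5 0 0 0 0.8'
python3 -m crank '0 0 0 0 0 0 0.8'
python3 -c "
from h import *
go(.476,.2276,.104,-97.1)"
```

```text
clock: 8.95
ee_pos: [0.4777, 0.2286, 0.1042]
orientation: [-3.138, 0.008, -1.695]
contact_force: [-8.9, -3.7, 45.7]
gripper_width: 0.0586
clock: 9.03
ee_pos: [0.4779, 0.2288, 0.1039]
orientation: [-3.138, 0.009, -1.695]
contact_force: [-21.2, -4.5, 91.9]
gripper_width: 0.0587
clock: 9.12
ee_pos: [0.4782, 0.2291, 0.1056]
orientation: [-3.136, 0.01, -1.695]
contact_force: [0.3, 0.2, -6.0]
gripper_width: 0.0593
t 9.12 pos [0.4782 0.2291 0.1056] yaw -97.1 F [ 0.3  0.2 -6. ] M [-0.03 -0.02  0.03] w 0.0593
shift cm [0.18 0.2  0.16] rot [-0.005  0.01  -0.   ]
```

```bash
python3 -m crank '0.15 0.17 -0.1 -0.005 0.01 0 0.8;0 0 0 0 0 0 0.8'
python3 -c "
from h import *
go(.476,.2276,.104,-97.1)"
python3 -m crank '0 0 0.15 0 0 0 0.8'
python3 -c "
from h import *
go(.476,.2276,.104,-97.1)"
```

```text
clock: 9.28
ee_pos: [0.4768, 0.228, 0.1069]
orientation: [-3.14, 0.001, -1.695]
contact_force: [0.7, 0.3, -6.5]
gripper_width: 0.0588
t 9.28 pos [0.4768 0.228  0.1069] yaw -97.1 F [ 0.7  0.3 -6.5] M [ 0.03  0.01 -0.07] w 0.0588
shift cm [0.05 0.07 0.29] rot [-0.001  0.001 -0.   ]
clock: 9.37
ee_pos: [0.4769, 0.2281, 0.1048]
orientation: [-3.14, 0.001, -1.695]
contact_force: [-0.3, 0.1, -5.9]
gripper_width: 0.059
t 9.37 pos [0.4769 0.2281 0.1048] yaw -97.1 F [-0.3  0.1 -5.9] M [-0.04  0.04 -0.01] w 0.059
shift cm [0.06 0.08 0.08] rot [-0.001  0.001 -0.   ]
```

```bash
python3 -m crank '0 0 0.08 0 0 0 0.8'
python3 -m crank '0 0 0.05 0 0 0 0.8'
```

```text
clock: 9.45
ee_pos: [0.4768, 0.228, 0.1042]
orientation: [-3.141, 0.0, -1.695]
contact_force: [-5.7, -4.4, 23.6]
gripper_width: 0.0587
clock: 9.53
ee_pos: [0.4768, 0.228, 0.1042]
orientation: [-3.141, 0.0, -1.695]
contact_force: [-3.7, -2.1, 14.5]
gripper_width: 0.0586
```

Firmly on the floor. Letting go.

```bash
python3 -m crank '0 0 0 0 0 0 0.5;0 0 0 0 0 0 0.2;0 0 0 0 0 0 0;0 0 0 0 0 0 0;0 0 0 0 0 0 0' 40
python3 -m crank '0 0 -1 0 0 0 0;0 0 -2 0 0 0 0;0 0 -2.5 0 0 0 0;0 0 -2.5 0 0 0 0;0 0 -2 0 0 0 0'
python3 -m crank '0 1 -2 0 0 0 0;0 2 -1 0 0 0 0;0 2 0 0 0 0 0;0 0.5 0 0 0 0 0;0 0 0 0 0 0 0'
python3 -c "
from h import *
go(.476,.2276,.104,-97.1);shot('wrist','w8.png');shot('scene','s8.png')
t=cv2.imread('pics/s8.png'); cv2.imwrite('pics/s8a.png',cv2.resize(t[170:280,260:380],None,fx=6,fy=5,interpolation=cv2.INTER_CUBIC))"
```

```text
clock: 9.95
ee_pos: [0.4781, 0.2287, 0.1034]
orientation: [-3.14, 0.001, -1.695]
contact_force: [0.6, 0.6, 0.2]
gripper_width: 0.0853
clock: 10.37
ee_pos: [0.4753, 0.2272, 0.2041]
orientation: [3.135, -0.006, -1.695]
contact_force: [0.5, 0.3, -0.9]
gripper_width: 0.0849
clock: 10.78
ee_pos: [0.4236, 0.2355, 0.2444]
orientation: [-3.136, 0.004, -1.697]
contact_force: [-0.0, -0.6, -0.1]
gripper_width: 0.086
t 10.78 pos [0.4236 0.2355 0.2444] yaw -97.2 F [-0.  -0.6 -0.1] M [-0.   -0.06  0.03] w 0.086
shift cm [ 0.18 -5.21 14.07] rot [-0.006  0.004 -0.003]
```

View pics/s8a.png

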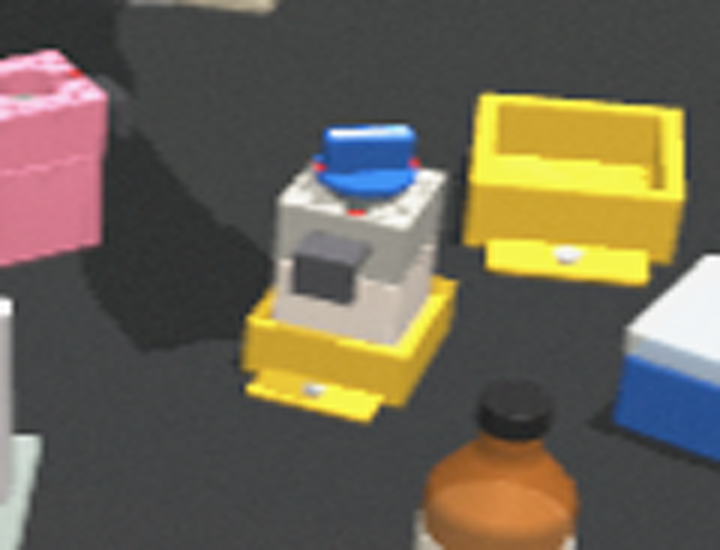

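View pics/w8.png

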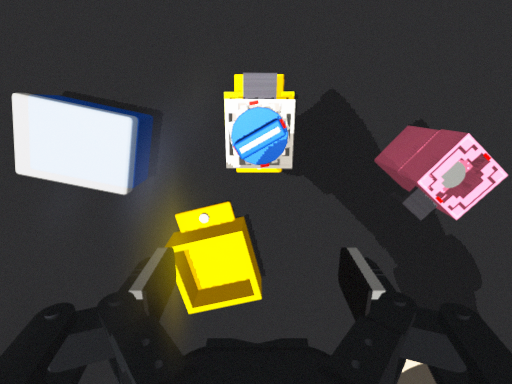

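Run:
```python
from h import *
t=cv2.imread('pics/w8.png'); cv2.imwrite('pics/w8b.png',cv2.resize(t[60:185,205:315],None,fx=6,fy=6,interpolation=cv2.INTER_CUBIC)[:600])
cv2.imwrite('pics/w8b.png',cv2.resize(t[65:185,205:315],None,fx=5,fy=5,interpolation=cv2.INTER_CUBIC))
```

```text
(no output)
```

View pics/w8b.png

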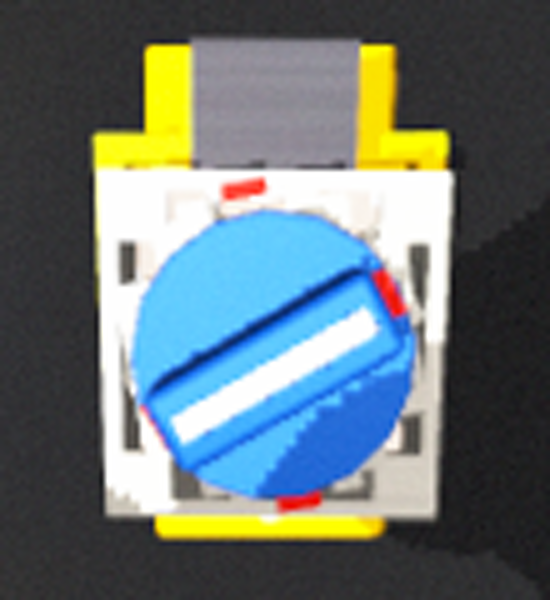

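Run:
```python
from h import *
c=cal("w8.png"); a=lambda p:np.array(p)/5+np.array((205,65))
P=unproj(c,a([(98,168),(453,170),(437,520),(106,516)]),.116);quad("can",P)
P=unproj(c,a([(180,428),(372,325)]),.152); e=P[1]-P[0]; print("stripe",P.mean(0),np.linalg.norm(e),np.degrees(np.arctan2(e[1],e[0])))
P=unproj(c,a([(244,188),(300,503)]),.116);e=P[0]-P[1];print("slots",P.mean(0),np.linalg.norm(e),np.degrees(np.arctan2(e[1],e[0])))
go(.476,.2276,.24,22)
```

```text
can centre [0.4732 0.2286 0.116 ] sides mm [60.3 60.7 60.5 60.3] angles mod90 [82.4 82.3 82.  82.1]
stripe [0.47301882 0.22862523 0.152     ] 0.03305613348833163 -69.24661229274045
slots [0.47310794 0.22870849 0.116     ] 0.05556922252323973 3.1012992918250544
t 10.88 pos [0.4247 0.2352 0.2439] yaw -97.3 F [0.6 0.9 0.1] M [-0.03 -0.01 -0.03] w 0.0853
shift cm [ 0.1  -5.18  0.42] rot [-0.007 -0.004 -2.082]
```

```bash
python3 -m crank '0 0 0 0 0 -0.12 0;0 0 0 0 0 -0.12 0;0 0 0 0 0 -0.12 0;0 0 0 0 0 -0.12 0;0 0 0 0 0 -0.12 0'
python3 -m crank '0 0 0 0 0 -0.12 0;0 0 0 0 0 -0.12 0;0 0 0 0 0 -0.12 0;0 0 0 0 0 -0.12 0;0 0 0 0 0 -0.12 0'
python3 -m crank '0 0 0 0 0 -0.12 0;0 0 0 0 0 -0.12 0;0 0 0 0 0 -0.12 0;0 0 0 0 0 -0.12 0;0 0 0 0 0 -0.12 0'
python3 -c "
from h import *
go(.4735,.2284,.22,22)"
```

```text
clock: 11.3
ee_pos: [0.4297, 0.2338, 0.2419]
orientation: [-3.135, -0.004, -1.078]
contact_force: [-0.0, 0.6, -0.5]
gripper_width: 0.0851
clock: 11.72
ee_pos: [0.4354, 0.2314, 0.239]
orientation: [-3.141, -0.006, -0.454]
contact_force: [0.1, 0.5, -0.3]
gripper_width: 0.0852
clock: 12.13
ee_pos: [0.4412, 0.2287, 0.2358]
orientation: [3.138, -0.002, 0.168]
contact_force: [-0.2, -0.7, -0.3]
gripper_width: 0.0852
t 12.13 pos [0.4412 0.2287 0.2358] yaw 9.7 F [-0.2 -0.7 -0.3] M [-0.01  0.04  0.07] w 0.0852
shift cm [3.18 0.56 1.59] rot [ 0.004 -0.002 -0.216]
```

```bash
python3 -m crank '1 0.3 0 0 0 -0.11 0;1 0.3 0.3 0 0 -0.1 0;0.8 0.3 0.3 0 0 0 0;0 0 0 0 0 0 0'
python3 -c "
from h import *
go(.4735,.2284,.22,22)"
```

```text
clock: 12.47
ee_pos: [0.4755, 0.2251, 0.2271]
orientation: [3.139, 0.001, 0.384]
contact_force: [0.3, -0.3, 0.3]
gripper_width: 0.0853
t 12.47 pos [0.4755 0.2251 0.2271] yaw 22.0 F [ 0.3 -0.3  0.3] M [ 0.02 -0.01 -0.  ] w 0.0853
shift cm [-0.06 -0.39  0.71] rot [0.003 0.001 0.   ]
```

```bash
python3 -m crank '0 -0.35 0.5 0.003 0.001 0 0;0 0 0 0 0 0 0'
python3 -c "
from h import *
go(.4735,.2284,.151,22)"
python3 -m crank '0 0 1.5 0 0 0 0;0 0 1.5 0 0 0 0;0 0 1 0 0 0 0;0 0 0 0 0 0 0'
python3 -c "
from h import *
go(.4735,.2284,.151,22)"
```

```text
clock: 12.63
ee_pos: [0.4748, 0.2277, 0.2206]
orientation: [-3.141, 0.002, 0.377]
contact_force: [-0.3, 0.0, 0.0]
gripper_width: 0.0853
t 12.63 pos [0.4748 0.2277 0.2206] yaw 21.6 F [-0.3  0.   0. ] M [ 0.02  0.04 -0.03] w 0.0853
shift cm [-0.08 -0.11  6.96] rot [-0.001  0.002 -0.007]
clock: 12.97
ee_pos: [0.4736, 0.2285, 0.1792]
orientation: [-3.141, 0.001, 0.373]
contact_force: [0.4, -1.1, 0.7]
gripper_width: 0.0855
t 12.97 pos [0.4736 0.2285 0.1792] yaw 21.4 F [ 0.4 -1.1  0.7] M [ 0.02  0.06 -0.01] w 0.0855
shift cm [-0.01  0.01  2.82] rot [-0.001  0.001 -0.011]
```

```bash
python3 -m crank '0 0 1 0 0 -0.008 0;0 0 1 0 0 0 0;0 0 0.6 0 0 0 0;0 0 0 0 0 0 0'
python3 -c "
from h import *
go(.4735,.2284,.151,22);shot('wrist','w9.png')"
```

```text
clock: 13.3
ee_pos: [0.4731, 0.2294, 0.1517]
orientation: [-3.141, 0.001, 0.382]
contact_force: [0.0, -0.5, -0.1]
gripper_width: 0.0853
t 13.3 pos [0.4731 0.2294 0.1517] yaw 21.9 F [ 0.  -0.5 -0.1] M [ 0.   -0.01 -0.05] w 0.0853
shift cm [-0.    0.11  0.07] rot [-0.001  0.001 -0.002]
```

View pics/w9.png

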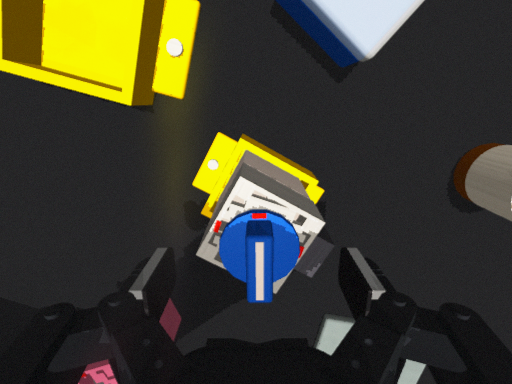

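```bash
python3 -m crank '0 0 0 0 0 0 0.4;0 0 0 0 0 0 0.7;0 0 0 0 0 0 0.9;0 0 0 0 0 0 1;0 0 0 0 0 0 1' 50
python3 -m crank '0 0 0 0 0 0 1;0 0 0 0 0 0 1;0 0 0 0 0 0 1;0 0 0 0 0 0 1' 80
python3 -c "
from h import *
go(.4735,.2284,.151,22)"
```

```text
clock: 13.77
ee_pos: [0.4743, 0.2301, 0.1535]
orientation: [-3.141, -0.003, 0.382]
contact_force: [-0.5, 0.4, 0.3]
gripper_width: 0.0257
clock: 14.1
ee_pos: [0.4743, 0.2301, 0.154]
orientation: [-3.141, -0.003, 0.381]
contact_force: [-0.2, 0.2, -0.1]
gripper_width: 0.0118
t 14.1 pos [0.4743 0.2301 0.154 ] yaw 21.9 F [-0.2  0.2 -0.1] M [ 0.    0.05 -0.01] w 0.0118
shift cm [-0.14  0.12  0.3 ] rot [-0.001 -0.003 -0.003]
```

```bash
python3 -m crank '0 0 0.25 0 0 0 1'
python3 -m crank '0 0 0.25 0 0 0 1'
python3 -m crank '0 0 0.25 0 0 0 1'
```

```text
clock: 14.18
ee_pos: [0.4744, 0.2302, 0.152]
orientation: [-3.141, -0.004, 0.381]
contact_force: [-0.3, -1.5, 7.6]
gripper_width: 0.0119
clock: 14.27
ee_pos: [0.4744, 0.2302, 0.1499]
orientation: [-3.141, -0.004, 0.381]
contact_force: [-2.2, -1.6, 7.6]
gripper_width: 0.0118
clock: 14.35
ee_pos: [0.4744, 0.2302, 0.148]
orientation: [-3.142, -0.004, 0.381]
contact_force: [-1.7, -1.9, 9.2]
gripper_width: 0.0115
```

```bash
python3 -m crank '0 0 0.15 0 0 0 1'
python3 -m crank '0 0 0.12 0 0 0 1'
```

```text
clock: 14.43
ee_pos: [0.4744, 0.2302, 0.147]
orientation: [3.141, -0.004, 0.381]
contact_force: [-2.8, -1.4, 9.5]
gripper_width: 0.0123
clock: 14.52
ee_pos: [0.4743, 0.2302, 0.1465]
orientation: [3.141, -0.005, 0.381]
contact_force: [-2.4, -1.9, 10.4]
gripper_width: 0.0119
```

```bash
python3 -m crank '0 0 0.1 0 0 -0.08 1'
python3 -m crank '0 0 0.08 0 0 -0.1 1'
python3 -c "
from h import *
go(.4737,.2292,.146,98)"
```

```text
clock: 14.6
ee_pos: [0.4745, 0.2304, 0.1464]
orientation: [3.14, -0.005, 0.462]
contact_force: [-2.3, -0.5, 10.3]
gripper_width: 0.0118
clock: 14.68
ee_pos: [0.4749, 0.2307, 0.1465]
orientation: [3.138, -0.006, 0.565]
contact_force: [-2.1, -0.6, 9.4]
gripper_width: 0.012
t 14.68 pos [0.4749 0.2307 0.1465] yaw 32.4 F [-2.1 -0.6  9.4] M [-0.26  0.51 -0.03] w 0.012
shift cm [-0.18  0.07  0.05] rot [ 0.007 -0.004 -1.145]
```

```bash
python3 -m crank '-0.08 0.02 0.13 0.005 -0.004 -0.1 1'
python3 -m crank '-0.05 0 0.1 0.002 0 -0.1 1'
python3 -c "
from h import *
go(.4743,.2300,.146,98)"
```

```text
clock: 14.77
ee_pos: [0.4749, 0.2309, 0.1465]
orientation: [-3.141, -0.005, 0.671]
contact_force: [-1.1, -0.3, 10.1]
gripper_width: 0.0117
clock: 14.85
ee_pos: [0.4751, 0.231, 0.1466]
orientation: [-3.141, -0.006, 0.776]
contact_force: [-2.1, -1.2, 10.4]
gripper_width: 0.0122
t 14.85 pos [0.4751 0.231  0.1466] yaw 44.4 F [-2.1 -1.2 10.4] M [-0.47  0.5  -0.08] w 0.0122
shift cm [-0.13  0.02  0.06] rot [ 0.002 -0.006 -0.935]
```

```bash
python3 -m crank '-0.08 0 0.13 0.002 -0.005 -0.1 1'
python3 -m crank '-0.05 0 0.12 0 0 -0.1 1'
python3 -m crank '-0.05 0 0.12 0 0 -0.1 1'
python3 -c "
from h import *
go(.4743,.2300,.146,98)"
```

```text
clock: 14.93
ee_pos: [0.4751, 0.2309, 0.1464]
orientation: [-3.14, -0.003, 0.881]
contact_force: [-1.5, -1.2, 10.4]
gripper_width: 0.0116
clock: 15.02
ee_pos: [0.4751, 0.2305, 0.1462]
orientation: [3.141, -0.003, 0.985]
contact_force: [-1.6, -1.6, 10.9]
gripper_width: 0.0121
clock: 15.1
ee_pos: [0.475, 0.2301, 0.146]
orientation: [3.14, -0.003, 1.089]
contact_force: [-2.0, -0.6, 11.4]
gripper_width: 0.0117
t 15.1 pos [0.475  0.2301 0.146 ] yaw 62.4 F [-2.  -0.6 11.4] M [-0.42  0.64 -0.1 ] w 0.0117
shift cm [-0.04 -0.06  0.  ] rot [ 0.003 -0.003 -0.621]
```

```bash
python3 -m crank '0 -0.03 0.1 0.002 -0.003 -0.06 1'
for i in 1 2 3 4; do :; done
python3 -m crank '0 0 0.1 0 0 -0.06 1'
python3 -c "
from h import *
go(.4743,.2300,.146,94)"
python3 -m crank '0 0 0.1 0 0 -0.06 1'
python3 -c "
from h import *
go(.4743,.2300,.146,94)"
python3 -m crank '0 0 0.1 0 0 -0.06 1'
python3 -c "
from h import *
go(.4743,.2300,.146,94)"
```

```text
clock: 15.18
ee_pos: [0.475, 0.23, 0.146]
orientation: [3.141, -0.0, 1.154]
contact_force: [-1.9, -1.8, 11.1]
gripper_width: 0.0123
clock: 15.27
ee_pos: [0.4752, 0.2297, 0.146]
orientation: [3.14, 0.0, 1.216]
contact_force: [-2.4, -2.4, 11.9]
gripper_width: 0.0117
t 15.27 pos [0.4752 0.2297 0.146 ] yaw 69.7 F [-2.4 -2.4 11.9] M [-0.54  0.68 -0.11] w 0.0117
shift cm [-0.  -0.1 -0. ] rot [ 0.002  0.001 -0.425]
clock: 15.35
ee_pos: [0.4753, 0.2293, 0.1459]
orientation: [3.139, 0.001, 1.278]
contact_force: [-1.6, -2.6, 12.5]
gripper_width: 0.0119
t 15.35 pos [0.4753 0.2293 0.1459] yaw 73.2 F [-1.6 -2.6 12.5] M [-0.51  0.72 -0.1 ] w 0.0119
shift cm [ 0.03 -0.12 -0.01] rot [ 0.003  0.002 -0.362]
clock: 15.43
ee_pos: [0.4754, 0.229, 0.146]
orientation: [3.138, 0.002, 1.34]
contact_force: [-3.5, -1.9, 12.3]
gripper_width: 0.0118
t 15.43 pos [0.4754 0.229  0.146 ] yaw 76.8 F [-3.5 -1.9 12.3] M [-0.45  0.72 -0.17] w 0.0118
shift cm [ 0.07 -0.13 -0.  ] rot [ 0.003  0.003 -0.301]
```

```bash
M() { python3 -c "
from h import *
s=get_state();print('Mz',s['wrist_torque'].round(2) if hasattr(s['wrist_torque'],'round') else s['wrist_torque'],'yaw',np.degrees(s['orientation'][2]).round(1))"; }
python3 -m crank '0.03 -0.1 0.08 0.002 0.002 -0.05 1' | grep -v clock; M
python3 -m crank '0 -0.03 0.08 0 0 -0.05 1'| grep -v clock; M
python3 -m crank '0 -0.03 0.08 0 0 -0.04 1'| grep -v clock; M
```

```text
ee_pos: [0.4751, 0.2289, 0.1461]
orientation: [3.138, 0.001, 1.392]
contact_force: [1.3, -2.6, 9.8]
gripper_width: 0.0117
Mz [-0.75  0.08 -0.1 ] yaw 79.8
ee_pos: [0.4751, 0.2286, 0.1462]
orientation: [3.137, 0.002, 1.444]
contact_force: [-2.3, -2.5, 10.2]
gripper_width: 0.012
Mz [-0.33  0.57 -0.08] yaw 82.7
ee_pos: [0.4751, 0.2285, 0.1463]
orientation: [3.136, 0.003, 1.485]
contact_force: [-1.3, -1.6, 9.6]
gripper_width: 0.0118
Mz [-0.32  0.52 -0.09] yaw 85.1
```

```bash
M() { python3 -c "
from h import *
s=get_state();print('Mz',s['wrist_torque'].round(2),'yaw',np.degrees(s['orientation'][2]).round(1))"; }
python3 -m crank '0 -0.02 0.12 0.004 0.002 -0.03 1' | grep -v clock; M
python3 -m crank '0 -0.02 0.1 0 0 -0.03 1'| grep -v clock; M
python3 -m crank '0 -0.02 0.1 0 0 -0.02 1'| grep -v clock; M
```

```text
ee_pos: [0.4752, 0.2283, 0.1461]
orientation: [3.139, 0.002, 1.517]
contact_force: [-2.0, -1.4, 11.4]
gripper_width: 0.0119
Mz [-0.47  0.46 -0.07] yaw 86.9
ee_pos: [0.4752, 0.2282, 0.146]
orientation: [3.138, 0.002, 1.547]
contact_force: [-2.5, -1.2, 10.2]
gripper_width: 0.0119
Mz [-0.36  0.57 -0.1 ] yaw 88.7
ee_pos: [0.4752, 0.2281, 0.146]
orientation: [3.137, 0.003, 1.568]
contact_force: [-2.7, -2.1, 11.6]
gripper_width: 0.0118
Mz [-0.32  0.56 -0.06] yaw 89.8
```

```bash
M() { python3 -c "
from h import *
s=get_state();print('F',s['contact_force'].round(1),'Mz',s['wrist_torque'].round(2),'yaw',np.degrees(s['orientation'][2]).round(1),'z',s['ee_pos'][2].round(4))"; }
python3 -m crank '0 -0.02 0.1 0.003 0.002 -0.02 1' >/dev/null; M
python3 -m crank '0 -0.02 0.1 0 0 -0.02 1' >/dev/null; M
python3 -m crank '0 -0.02 0.1 0 0 -0.02 1' >/dev/null; M
```

```text
F [-1.4 -1.8 11.8] Mz [-0.43  0.46 -0.1 ] yaw 91.0 z 0.146
F [-1.7 -3.  11.6] Mz [-0.4   0.65 -0.09] yaw 92.2 z 0.146
F [-2.3 -1.7 12.9] Mz [-0.35  0.6  -0.21] yaw 93.3 z 0.146
```

```bash
M() { python3 -c "
from h import *
s=get_state();print('F',s['contact_force'].round(1),'Mz',s['wrist_torque'].round(2),'yaw',np.degrees(s['orientation'][2]).round(1),'z',s['ee_pos'][2].round(4))"; }
python3 -m crank '0 -0.02 0.1 0.003 0.002 -0.015 1' >/dev/null; M
python3 -m crank '0 -0.02 0.1 0 0 -0.015 1' >/dev/null; M
```

```text
F [-1.1 -1.4 11.1] Mz [-0.51  0.44 -0.17] yaw 94.2 z 0.146
F [-2.3 -2.2 11.2] Mz [-0.43  0.58 -0.08] yaw 95.0 z 0.146
```

```bash
python3 -c "
from h import *
shot('wrist','w10.png')
t=cv2.imread('pics/w10.png'); cv2.imwrite('pics/w10b.png',cv2.resize(t[120:330,160:370],None,fx=2.8,fy=2.8,interpolation=cv2.INTER_CUBIC))"
```

```text
(no output)
```

View pics/w10b.png

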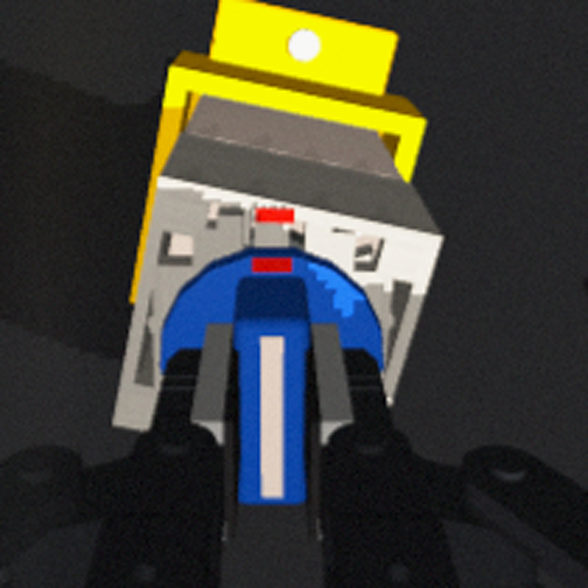

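The cap's red mark (272,265 in the crop) now lines up with the canister's slot mark (274,215). I'll feel for the stop in small steps.

```bash
M() { python3 -c "
from h import *
s=get_state();print('F',s['contact_force'].round(1),'Mz',s['wrist_torque'].round(2),'yaw',np.degrees(s['orientation'][2]).round(1),'z',s['ee_pos'][2].round(4))"; }
python3 -m crank '0 -0.02 0.1 0.003 0.002 -0.015 1' >/dev/null; M
python3 -m crank '0 -0.02 0.1 0 0 -0.015 1' >/dev/null; M
python3 -m crank '0 -0.02 0.1 0 0 -0.015 1' >/dev/null; M
```

```text
F [-1.3 -2.1 10.3] Mz [-0.45  0.39 -0.1 ] yaw 95.9 z 0.146
F [-1.7 -2.7 10.6] Mz [-0.34  0.43 -0.16] yaw 96.8 z 0.146
F [-1.5 -2.1 11. ] Mz [-0.32  0.44 -0.13] yaw 97.6 z 0.146
```

```bash
M() { python3 -c "
from h import *
s=get_state();print('F',s['contact_force'].round(1),'Mz',s['wrist_torque'].round(2),'yaw',np.degrees(s['orientation'][2]).round(1),'z',s['ee_pos'][2].round(4))"; }
python3 -m crank '0 -0.02 0.1 0.003 0.002 -0.015 1' >/dev/null; M
python3 -m crank '0 -0.02 0.1 0 0 -0.015 1' >/dev/null; M
python3 -c "
from h import *
shot('wrist','w11.png')
t=cv2.imread('pics/w11.png'); cv2.imwrite('pics/w11b.png',cv2.resize(t[120:330,160:370],None,fx=2.8,fy=2.8,interpolation=cv2.INTER_CUBIC))"
```

```text
F [-0.6 -2.1 10. ] Mz [-0.41  0.38 -0.19] yaw 98.5 z 0.146
F [-2.8 -1.6 10.4] Mz [-0.36  0.54 -0.18] yaw 99.3 z 0.146
```

View pics/w11b.png

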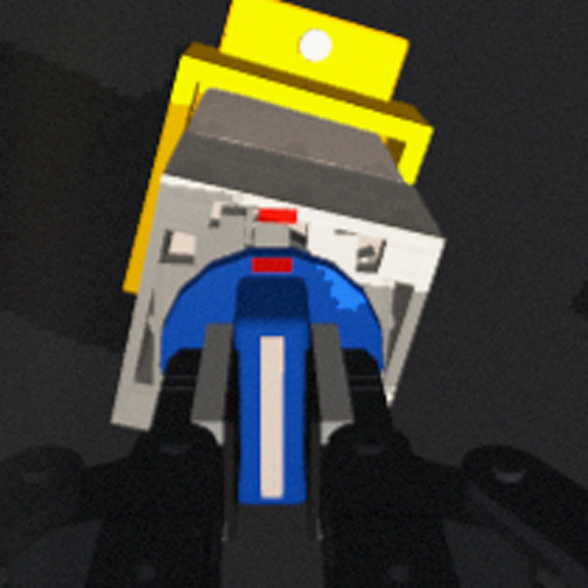

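The canister is now following the cap within the pocket's slack, so the cap is probably at its stop. I'll go on gently until the holder takes up the torque.

```bash
M() { python3 -c "
from h import *
s=get_state();print('F',s['contact_force'].round(1),'Mz',s['wrist_torque'].round(2),'yaw',np.degrees(s['orientation'][2]).round(1),'z',s['ee_pos'][2].round(4))"; }
python3 -m crank '0 -0.02 0.1 0.003 0.002 -0.015 1' >/dev/null; M
python3 -m crank '0 -0.02 0.1 0 0 -0.015 1' >/dev/null; M
python3 -m crank '0 -0.02 0.1 0 0 -0.015 1' >/dev/null; M
```

```text
F [-1.6 -0.8 10.9] Mz [-0.52  0.48 -0.24] yaw 100.2 z 0.146
F [-2.  -2.  11.3] Mz [-0.46  0.65 -0.36] yaw 101.0 z 0.146
F [-1.9 -1.4 11.4] Mz [-0.35  0.63 -0.57] yaw 101.7 z 0.146
```

```bash
M() { python3 -c "
from h import *
s=get_state();print('F',s['contact_force'].round(1),'Mz',s['wrist_torque'].round(2),'yaw',np.degrees(s['orientation'][2]).round(1),'p',s['ee_pos'].round(4))"; }
python3 -m crank '0 0 0.1 0 0 -0.012 1' >/dev/null; M
python3 -m crank '0 0 0 0 0 0.012 1' >/dev/null; M
python3 -m crank '0 0 -0.3 0 0 0.01 1' >/dev/null; M
python3 -m crank '0 0 -0.4 0 0 0 1' >/dev/null; M
```

```text
F [-3.3 -2.5 13.1] Mz [-0.38  0.85 -0.74] yaw 102.3 p [0.4764 0.2274 0.1459]
F [-1.1 -0.5  2. ] Mz [-0.01  0.35 -0.23] yaw 101.5 p [0.4761 0.2272 0.1463]
F [-0.7  0.2  3.1] Mz [-0.02  0.27 -0.04] yaw 100.9 p [0.4761 0.2272 0.1494]
F [-0.7  0.2  0.1] Mz [ 0.05  0.06 -0.13] yaw 100.8 p [0.476  0.2272 0.1535]
```

```bash
M() { python3 -c "
from h import *
s=get_state();print('F',s['contact_force'].round(1),'Mz',s['wrist_torque'].round(2),'yaw',np.degrees(s['orientation'][2]).round(1),'p',s['ee_pos'].round(4))"; }
python3 -m crank '0 0 -0.4 0 0 0 1' >/dev/null; M
python3 -m crank '0 0 -0.5 0 0 0 1' >/dev/null; M
python3 -m crank '0 0 -0.6 0 0 0 1' >/dev/null; M
```

```text
F [ 0.4 -0.3 -0.7] Mz [ 0.09  0.13 -0.04] yaw 100.8 p [0.476  0.2272 0.1577]
F [ 0.  -0.2 -1.5] Mz [0.01 0.12 0.02] yaw 100.9 p [0.4758 0.2271 0.1627]
F [ 0.8 -0.5 -0.8] Mz [-0.04  0.01  0.03] yaw 100.9 p [0.4756 0.2269 0.1688]
```

Free: the wrist carries only the cap's weight. Lifting clear.

```bash
python3 -m crank '0 0 -1 0 0 0 1;0 0 -1.2 0 0 0 1;0 0 -1.5 0 0 0 1;0 0 -1.5 0 0 0 1;0 0 0 0 0 0 1'
python3 -c "
from h import *
go(.4365,-.178,.22,60);shot('scene','s12.png')
t=cv2.imread('pics/s12.png'); cv2.imwrite('pics/s12a.png',cv2.resize(t[130:280,170:380],None,fx=3.5,fy=3.5,interpolation=cv2.INTER_CUBIC))"
```

```text
clock: 18.12
ee_pos: [0.476, 0.2272, 0.2269]
orientation: [3.14, 0.001, 1.762]
contact_force: [-0.1, 0.4, -0.4]
gripper_width: 0.0117
t 18.12 pos [0.476  0.2272 0.2269] yaw 101.0 F [-0.1  0.4 -0.4] M [0.02 0.   0.01] w 0.0117
shift cm [-39.03 -11.58   0.68] rot [ 0.002 -0.     0.715]
```

View pics/s12a.png

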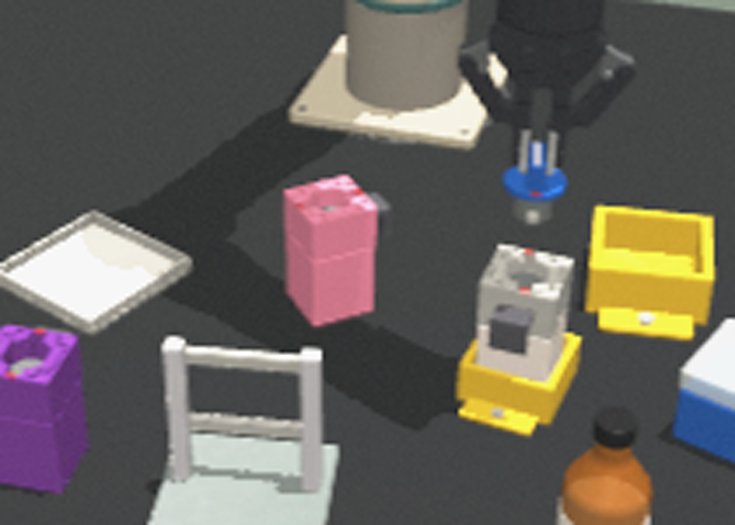

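```bash
python3 -m crank '-2 -0.6 0 0 0 0 1;-3 -0.9 0 0 0 0 1;-3.2 -0.95 0 0 0 0 1;-3.2 -0.95 0 0 0 0 1;-3.2 -0.95 0 0 0 0 1'
python3 -m crank '-3.2 -0.95 0 0 0 0 1;-3.2 -0.95 0 0 0 0 1;-3.2 -0.95 0 0 0 0 1;-3.2 -0.95 0 0 0 0 1;-3.2 -0.95 0 0 0 0 1'
python3 -c "
from h import *
go(.4365,-.178,.20,101)"
```

```text
clock: 18.58
ee_pos: [0.4603, 0.0794, 0.2251]
orientation: [3.136, -0.007, 1.777]
contact_force: [1.1, -0.9, -0.9]
gripper_width: 0.0117
clock: 19.0
ee_pos: [0.4425, -0.0956, 0.2217]
orientation: [3.14, -0.007, 1.779]
contact_force: [1.0, 0.6, -0.8]
gripper_width: 0.012
t 19.0 pos [ 0.4425 -0.0956  0.2217] yaw 101.9 F [ 1.   0.6 -0.8] M [0.03 0.01 0.09] w 0.012
shift cm [-7.95 -2.3   2.11] rot [ 0.001 -0.007  0.016]
```

```bash
python3 -m crank '-2.8 -0.8 0.5 0 -0.004 0 1;-2.6 -0.7 0.8 0 0 0 1;-1.8 -0.5 1 0 0 0 1;-0.4 -0.2 1 0 0 0 1;0 0 0 0 0 0 1'
python3 -c "
from h import *
go(.4365,-.178,.12,101);shot('wrist','w13.png')
t=cv2.imread('pics/w13.png'); cv2.imwrite('pics/w13b.png',t)"
```

```text
clock: 19.42
ee_pos: [0.4316, -0.1879, 0.1842]
orientation: [-3.137, -0.001, 1.764]
contact_force: [-0.5, 0.9, -0.6]
gripper_width: 0.0123
t 19.42 pos [ 0.4316 -0.1879  0.1842] yaw 101.1 F [-0.5  0.9 -0.6] M [ 0.    0.03 -0.01] w 0.0123
shift cm [0.87 0.7  6.41] rot [-0.005 -0.001  0.001]
```

View pics/w13b.png

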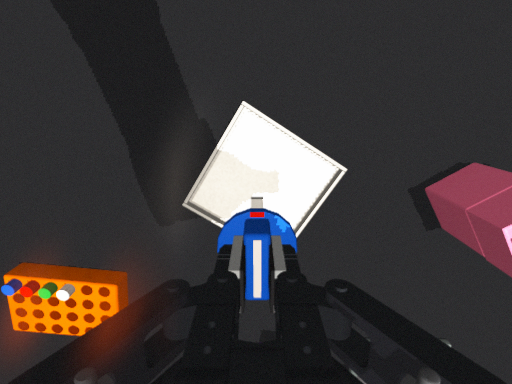

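```bash
python3 -c "
from h import *
c=cal('w13.png'); P=unproj(c,[(243,102),(346,169),(184,206)],.016); print(P.round(4)); print((P[1]+P[2])/2)"
python3 -m crank '0.7 0.6 1 -0.004 0 0 1;0 0 2 0 0 0 1;0 0 1.5 0 0 0 1;0 0 0 0 0 0 1'
python3 -c "
from h import *
go(.4365,-.178,.06,101)"
```

```text
[[ 0.3546 -0.2145  0.016 ]
 [ 0.4002 -0.0956  0.016 ]
 [ 0.4745 -0.2591  0.016 ]]
[ 0.4373519  -0.17737013  0.016     ]
clock: 19.8
ee_pos: [0.4397, -0.1722, 0.1406]
orientation: [3.136, -0.002, 1.773]
contact_force: [-0.0, -0.4, -0.9]
gripper_width: 0.0116
t 19.8 pos [ 0.4397 -0.1722  0.1406] yaw 101.6 F [-0.  -0.4 -0.9] M [-0.03  0.04  0.  ] w 0.0116
shift cm [-0.52 -0.47  8.06] rot [ 0.006 -0.002  0.01 ]
```

```bash
python3 -m crank '-0.3 -0.3 1.5 0.005 0 0 1;0 0 2 0 0 0 1;0 0 1.5 0 0 0 1;0 0 1 0 0 0 1;0 0 0 0 0 0 1'
python3 -c "
from h import *
go(.4365,-.178,.06,101)"
```

```text
clock: 20.22
ee_pos: [0.4428, -0.1674, 0.0835]
orientation: [3.133, -0.002, 1.786]
contact_force: [0.0, -0.1, -1.1]
gripper_width: 0.0118
t 20.22 pos [ 0.4428 -0.1674  0.0835] yaw 102.3 F [ 0.  -0.1 -1.1] M [-0.03  0.04 -0.  ] w 0.0118
shift cm [-0.91 -0.86  2.34] rot [ 0.009 -0.002  0.023]
```

```bash
python3 -m crank '-0.5 -0.5 0.5 0.009 -0.002 0 1;0 0 0.6 0.002 0 0 1;0 0 0.3 0.001 0 0 1;0 0 0 0 0 0 1'
python3 -c "
from h import *
go(.4365,-.178,.06,102)"
```

```text
clock: 20.55
ee_pos: [0.4415, -0.1715, 0.0716]
orientation: [3.141, 0.001, 1.79]
contact_force: [0.0, 0.5, -0.1]
gripper_width: 0.012
t 20.55 pos [ 0.4415 -0.1715  0.0716] yaw 102.6 F [ 0.   0.5 -0.1] M [0.   0.04 0.02] w 0.012
shift cm [-0.52 -0.63  1.16] rot [0.001 0.001 0.01 ]
```

```bash
python3 -m crank '-0.2 -0.2 0.4 0 0.001 0 1;0 0 0.3 0 0 0 1;0 0 0.2 0 0 0 1'
python3 -m crank '0 0 0.15 0 0 0 1'
python3 -c "
from h import *
go(.4365,-.178,.06,102)"
```

```text
clock: 20.8
ee_pos: [0.4408, -0.1744, 0.0631]
orientation: [3.139, 0.002, 1.79]
contact_force: [-0.6, -0.3, -1.0]
gripper_width: 0.0118
clock: 20.88
ee_pos: [0.4407, -0.1747, 0.0614]
orientation: [3.139, 0.002, 1.789]
contact_force: [0.5, -0.4, -1.4]
gripper_width: 0.0118
t 20.88 pos [ 0.4407 -0.1747  0.0614] yaw 102.5 F [ 0.5 -0.4 -1.4] M [ 0.01  0.06 -0.01] w 0.0118
shift cm [-0.23 -0.48  0.14] rot [0.003 0.002 0.009]
```

```bash
python3 -m crank '0 0 0.1 0.002 0.001 0 1'
python3 -m crank '0 0 0.1 0 0 0 1'
python3 -m crank '0 0 0.06 0 0 0 1'
```

```text
clock: 20.97
ee_pos: [0.4406, -0.1747, 0.0602]
orientation: [3.141, 0.001, 1.789]
contact_force: [-0.3, 1.0, -1.4]
gripper_width: 0.0119
clock: 21.05
ee_pos: [0.4406, -0.1747, 0.059]
orientation: [3.141, 0.0, 1.789]
contact_force: [-0.8, -0.0, -1.5]
gripper_width: 0.012
clock: 21.13
ee_pos: [0.4406, -0.1747, 0.0583]
orientation: [3.141, 0.0, 1.789]
contact_force: [-0.0, -1.2, -0.1]
gripper_width: 0.0121
```

```bash
python3 -m crank '0 0 0.06 0 0 0 1'
python3 -m crank '0 0 0.04 0 0 0 1'
```

```text
clock: 21.22
ee_pos: [0.4407, -0.1748, 0.0579]
orientation: [3.141, 0.001, 1.789]
contact_force: [-2.6, -0.5, 13.5]
gripper_width: 0.0119
clock: 21.3
ee_pos: [0.4407, -0.1748, 0.0579]
orientation: [3.141, 0.001, 1.789]
contact_force: [-2.4, 0.4, 7.4]
gripper_width: 0.0123
```

```bash
python3 -m crank '0 0 0 0 0 0 0.95;0 0 0 0 0 0 0.9;0 0 0 0 0 0 0.8;0 0 0 0 0 0 0.6;0 0 0 0 0 0 0.4' 20
python3 -m crank '0 0 0 0 0 0 0.2;0 0 0 0 0 0 0;0 0 0 0 0 0 0;0 0 0 0 0 0 0'
python3 -m crank '0 0 -1 0 0 0 0;0 0 -2 0 0 0 0;0 0 -2.5 0 0 0 0;0 0 -2.5 0 0 0 0;0 0 -2.5 0 0 0 0'
python3 -m crank '0 2 -2 0 0 0 0;0 3 -1 0 0 0 0;0 3 0 0 0 0 0;0 0 0 0 0 0 0'
python3 -c "
from h import *
go(.4365,-.178,.06,102);shot('wrist','w14.png');shot('scene','s14.png');shot('top','t14.png')
t=cv2.imread('pics/s14.png'); cv2.imwrite('pics/s14a.png',cv2.resize(t[130:300,150:380],None,fx=3.4,fy=3.4,interpolation=cv2.INTER_CUBIC))"
```

```text
clock: 21.72
ee_pos: [0.4412, -0.1747, 0.0584]
orientation: [3.14, 0.002, 1.789]
contact_force: [0.1, -0.2, 0.1]
gripper_width: 0.0402
clock: 22.05
ee_pos: [0.4414, -0.1746, 0.0583]
orientation: [3.14, 0.002, 1.789]
contact_force: [-0.3, -0.1, 0.6]
gripper_width: 0.0846
clock: 22.47
ee_pos: [0.4375, -0.1731, 0.1623]
orientation: [-3.133, -0.005, 1.792]
contact_force: [-0.1, -0.7, 0.7]
gripper_width: 0.0856
clock: 22.8
ee_pos: [0.5184, -0.1568, 0.1986]
orientation: [-3.137, -0.001, 1.788]
contact_force: [0.9, 0.2, 0.4]
gripper_width: 0.0854
t 22.8 pos [ 0.5184 -0.1568  0.1986] yaw 102.4 F [0.9 0.2 0.4] M [-0.04 -0.1  -0.02] w 0.0854
shift cm [-0.32 -8.4  13.9 ] rot [-0.004 -0.001  0.008]
```

View pics/s14a.png

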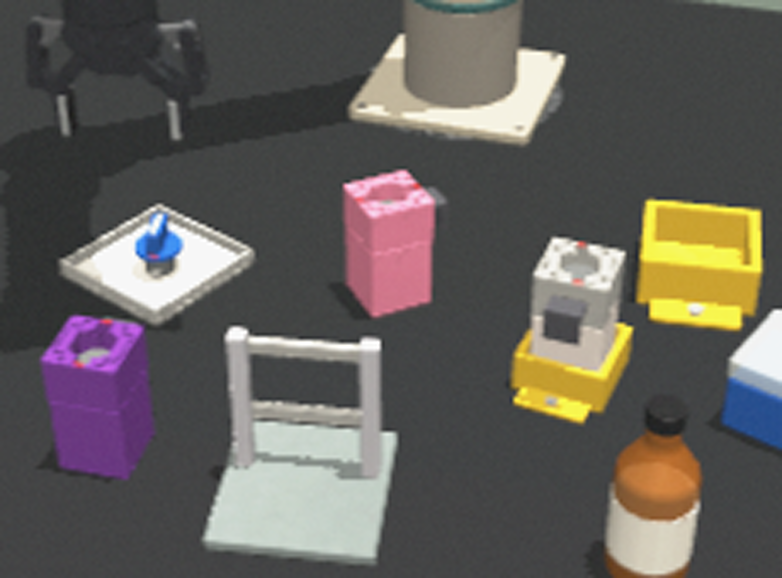

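View pics/w14.png

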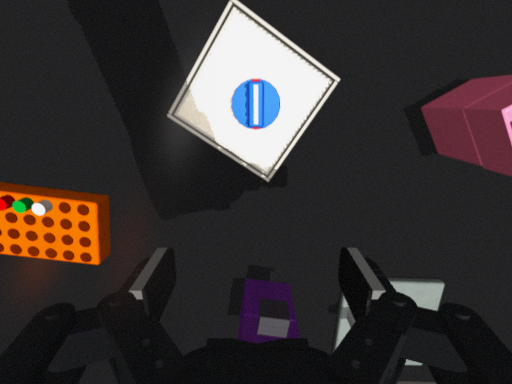

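View pics/t14.png

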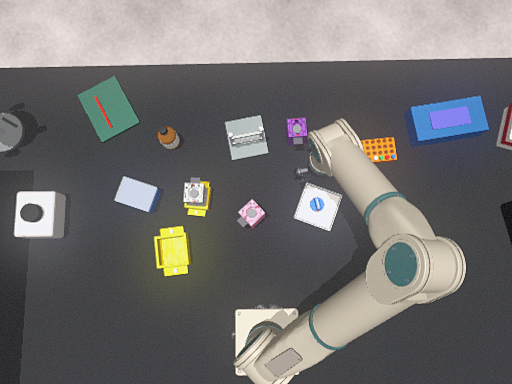

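The cap stands grip up on the paper, and bottle (168,137), tip box (137,194) and rack (378,150) are where they were. The last check is that the canister is still fully down.

Run:
```python
from h import *
t=cv2.imread('pics/s14.png'); k=8
im=cv2.resize(t[195:260,295:345],None,fx=k,fy=k,interpolation=cv2.INTER_CUBIC)
c=cal('s14.png')
# expected outline, fully down, yaw options
for yaw,col in [(-3,(0,255,0))]:
    r=np.radians(yaw); X=np.array([np.cos(r),np.sin(r),0]);Y=np.array([-np.sin(r),np.cos(r),0]); C=np.array([.4738,.2283,0])
    pts=[C+.03*(a*X+b*Y)+np.array([0,0,.116]) for a,b in [(1,1),(1,-1),(-1,-1),(-1,1)]]
    q=((proj(c,pts)-np.array([295,195])+0.5)*k).astype(int); cv2.polylines(im,[q.reshape(-1,1,2)],True,col,1)
    r=np.radians(-7); X=np.array([np.cos(r),np.sin(r),0]);Y=np.array([-np.sin(r),np.cos(r),0]);C=np.array([.473,.2283,0])
    pts=[C+.039*(a*X+b*Y)+np.array([0,0,.036]) for a,b in [(1,1),(1,-1),(-1,-1),(-1,1)]]
    q=((proj(c,pts)-np.array([295,195])+0.5)*k).astype(int); cv2.polylines(im,[q.reshape(-1,1,2)],True,(255,0,0),1)
cv2.imwrite('pics/s14c.png',im)
```

```text
(no output)
```

View pics/s14c.png

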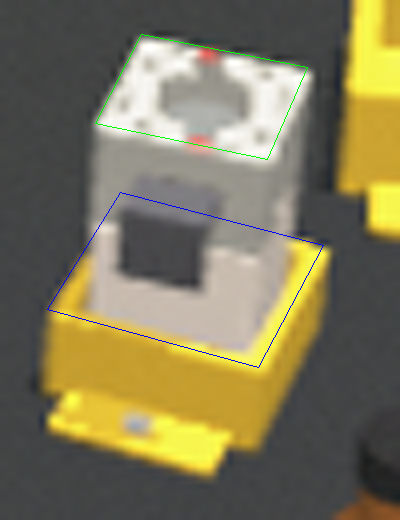

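The predicted outlines for a fully seated canister (green) and for the holder (blue) both match the picture, with the same offset of about 0.7 pixel. The canister is upright and fully down. Handing in.

```bash
python3 -c "
from rig import *
print(finish_job(), get_state()['clock'])"
```

```text
the job is handed in; nothing more can be done
the job is handed in; nothing more can be done
```

The job is done and handed in at about 23 s of the 72 s allowed.

- **Canister:** I lifted it off the rail by its body and stood it in the smaller yellow holder. The last pictures show it upright and fully down, about level with the outline predicted for a seated canister.
- **Cap:** I pressed it down about 8 mm (10 to 13 N) and turned it anticlockwise until it met its stop. It lifted out freely and now stands grip up near the middle of the tray's paper.
- **Turn and stop:** The tool turned about 80°. That includes a few degrees in which the canister followed the cap inside the holder's slack. The torque at the stop reached about 0.74 N m, under the 1.5 N m limit.
- **Surroundings:** The bottle, tube rack, tip box and both look-alikes look unmoved. The gripper is open and clear of everything.

**One rough moment:** while checking that the canister was down on the holder's floor, one step pressed harder than intended. The wrist force reached about 92 N, below the 120 N limit. The load went through the held canister; I backed off and set it down again with less than 25 N before letting go.

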